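# Load and trim the balance rack of forming stakes

### The arm

A 6-joint arm with a two-finger parallel gripper is mounted at the origin on the work surface. World frame = base frame: x ahead of the robot, y to its left, z up, the work surface at z = 0. Lengths are in mm, angles in rad, forces in N, time in s.
With the tool pointing down it reaches from about 350 to 775 mm from the base axis. Payload 7.3 kg.
Tool frame: the origin (TCP) lies on the mounting face of the last link; the fingertips stand 178 mm ahead of it and the grasp point (between the pads) lies 159 mm ahead of it (bot.grip_point_offset is the distance from the TCP to the grasp point, in mm); x points along the fingers, y is the direction in which the jaws open and shut, and the axes are right-handed (so a half turn about x gives the same grasp; the last joint's range is limited). The gripper opens to 92 mm and grips with 3 to 60 N. Pads are 19 mm wide; open, the fingers measure 130 mm over their backs; the gripper's body (75 mm by 190 mm) begins 47 mm behind the grasp point.
Start: joints at [-1.45, 0.342, 1.524, -0, 1.275, -0.146], TCP at [138.434, -506.423, 404.741] pointing down, gripper open.
Joint ranges: [-2.53, 2.53], [-0.77, 2.02], [0.04, 2.7], [-1, 4.14], [0.28, 2.66], [-3.11, 3.11]. Speed limits (rad/s): [2.57, 2.57, 3.14, 3.14, 3.14, 3.14].

### API

Orientations are given as [roll, pitch, yaw] about the fixed x, y, z axes, in that order (R = Rz(yaw) Ry(pitch) Rx(roll)).
In Python, from plant import bot gives the robot as it stands.
- The arm moves only by the tool arm_command, never from a script. Its argument "moves" is a list of rows, each a list of 5 numbers: the shift along the tool's x, y, z in cm, then the turn about the tool's x in degrees, then the opening, from 0 (shut) to 1 (fully open). A call has 1 to 10 rows; each row is the pose to reach, as a shift and turn from the pose measured when the call began, along the tool's axes at that moment; what a row does not reach only later rows make up. A row lasts 1/10 s, in which the tool goes at most 50 mm and 8.59 degrees, less where a joint would pass 70% of its speed; a pose out of reach is approached as far as the arm can. A call with a gripper value outside its range is refused whole. The fingers move at their own pace and stop on an object; the grip force is fixed at half the most. Time passes only in rows, so rows that repeat a pose let the fingers close. It gives the time, the measured TCP pose, the force and the opening at its end, in the units of the state.
- bot.get_obs(): the state, without advancing time (a new reading comes with each control period).
- bot.capture(name): name is "scene" or "top" or "wrist"; returns a dict with "frame" (420x560x3 uint8, blue, green, red), "K" (3x3 intrinsics, pixels), "k1" (the pictures are not rectified: a ray, as slopes to the right and down, at radius r is drawn at 1 + k1 r^2 times it, then the intrinsics apply), "origin" and "orientation" of the camera in the world; the wrist camera has in their place "T_tool_cam" (4x4, takes a point from camera to tool coordinates, whose origin is the TCP and whose axes are the tool frame's). Camera axes: x right, y down, z forward; pixel columns grow to the right and rows downward; lengths in mm; the calibration is good to about 2 mm. A picture is of the moment at which its call begins: read the wrist's pose just before it. There is no depth.
- bot.close_job(): hands the job in, once; it reports no verdict.
The state is a dict: "time": time; "joint_positions": joint angles; "dq": joint speeds; "tau": joint torques, N m; "tool_pos": TCP position; "tcp_rot": TCP orientation; "contact_force": force on the tool from outside, world axes, zero at the start; "moment": the same for the moment, N m; "grip_width": finger opening in mm.
Only numpy, scipy, OpenCV 4.12 (cv2) and the standard library are available. Lean on these libraries where they do the work, as an engineer would, in place of code of your own. Each camera call takes 0.05 s, during which the arm holds its last target.

### The job

Load the jeweller's balance rack: hang the brass stake by its hook on the red band on the free side of the pivoting bar (away from the steel stake that already hangs there), let go, and only then hang the wooden stake on the blue band on the steel stake's side. Finally shift the brass stake out along the bar until the bar rests level, all three stakes hanging freely. Be gentle with the bar, do not let it tip steeply, and leave the other things on the bench alone.

Things in the scene. Friction and masses are not known exactly. Their poses are not given: they have to be found in the camera images.
- bar (a joint): tilt of the bar about its pivot, rad: 0 level, positive when its +y end (bar_top's +y, the robot's left) is up. Sprung towards level with 1.8 N m per rad, lightly damped and with slight friction, stops at +-0.3; each hung stake adds its weight times its distance from the pivot
- bar_top (a point): middle of the bar's top face, 10 mm above the pivot axis, turns with the bar: y along it, x across it (away from the robot), z out of the top. 200 mm above the bench when level. Smooth aluminium bar 10 mm thick (x), 20 mm high, 400 mm long; black end caps 198 mm from the middle, 4 mm higher than the top; a hub of 16 mm radius about the pivot stands 6 mm above the top
- red_left (a point): centre, on the bar's top face, of the red band on the +y side, 50 mm from the middle; all bands are 34 mm wide like the hooks, and a hook centred within 15 mm of a band's centre is on it
- red_right (a point): the same for the red band on the -y side, 50 mm from the middle
- blue_left (a point): the same for the blue band on the +y side, 120 mm from the middle
- blue_right (a point): the same for the blue band on the -y side, 120 mm from the middle
- stand: fixed rack stand; origin under its middle on the bench, y along the bar, x away from the robot. Dark base board 150 x 340 x 12 mm; upright post 24 mm wide (y) behind the bar (x +9 to +23 mm), 198 mm high. The front of the bar, towards the robot, is open: hooks come from there, lip over the bar
- brass_stake: brass domed stake, fixed to a bent flat steel hook hanger; 160 mm tall in all, stands upright. Origin: centre of the foot's underside, z up; x points from the hook's closed front (stem) to its open back, y across it (along the bar when hung). The stake is 45 mm high, at most 46 mm across. Mass 0.38 kg, -20 to +25% between starts. At the start on the bench, yaw within 0.35 rad
- wood_stake: pale wooden stake, fixed to a bent flat steel hook hanger; 160 mm tall in all, stands upright. Origin: centre of the foot's underside, z up; x points from the hook's closed front (stem) to its open back, y across it (along the bar when hung). The stake is 45 mm high, at most 46 mm across. Mass 0.17 kg, -10 to +35% between starts. At the start on the bench, yaw within 0.35 rad
- steel_stake: dark steel mushroom stake hanging on one red band (either side), 45 to 60 mm from the bar's middle; leave it. It has the same hanger as the others, origin likewise centre of the foot's underside. Mass 0.26 kg, +-40% between starts
- brass_stake_saddle (a point): brass stake: centre of the underside of the hook's flat bridge, on the stake's axis 115 mm above its origin; rests on the bar's top face when hung. Hanger 34 mm wide in y, 5 mm thick: stem at x -14 to -9 mm from 0 to 65 mm below here, foot plate 60 to 65 mm below, back lip at x +9 to +14 mm reaching 14 mm below. So the hook's mouth is 18 mm wide, 60 mm free height
- wood_stake_saddle (a point): wooden stake: centre of the underside of the hook's flat bridge, on the stake's axis 115 mm above its origin; rests on the bar's top face when hung. Hanger 34 mm wide in y, 5 mm thick: stem at x -14 to -9 mm from 0 to 65 mm below here, foot plate 60 to 65 mm below, back lip at x +9 to +14 mm reaching 14 mm below. So the hook's mouth is 18 mm wide, 60 mm free height
- steel_stake_saddle (a point): the same point of the steel stake's hanger
- brass_stake_tab (a point): brass stake, cork tab: middle of the grip tab, 140 mm above the stake's origin: upright tab 12 mm in y, 20 mm in x, 40 mm tall, standing on the 5 mm thick bridge (tab's foot 5 mm above the saddle)
- wood_stake_tab (a point): wooden stake, black tab: middle of the grip tab, 140 mm above the stake's origin: upright tab 12 mm in y, 20 mm in x, 40 mm tall, standing on the 5 mm thick bridge (tab's foot 5 mm above the saddle)
- dish: small white bowl, 44 mm wide, 16 mm high, fixed on the rack's base under the free side
- hammer: small hammer, 220 mm, lying; bystander
- scriber: scriber with a round handle, 160 mm, lying; bystander
- block: steel bench block 90 x 70 x 28 mm; bystander
- carton: small blue carton 55 x 85 x 30 mm; bystander
- jar: glass jar with tools, 72 mm wide, 160 mm high with the tools; bystander
Not all that is in view belongs to the job. What is shaped like the brass_stake but orange or turquoise is not meant.

How it is judged (in metres and radians):
On the way, in this order (a step that is already met when the one before it is completed fails the run):
1. the brass stake hangs on the red band of the free side, let go, the wooden stake not yet on the bar (x of brass_stake_saddle in the frame of bar_top between -0.012 and 0.012 m and z of brass_stake_saddle in the frame of bar_top between -0.004 and 0.005 m and x of steel_stake_saddle in the frame of bar_top between -0.012 and 0.012 m and z of steel_stake_saddle in the frame of bar_top between -0.004 and 0.005 m and contact force between the fingers and brass_stake below 0.05 N and ((y of steel_stake_saddle in the frame of bar_top between 0.02 and 0.2 m and y of brass_stake_saddle in the frame of bar_top between -0.065 and -0.035 m) or (y of steel_stake_saddle in the frame of bar_top between -0.2 and -0.02 m and y of brass_stake_saddle in the frame of bar_top between 0.035 and 0.065 m)) and distance between wood_stake_saddle and bar_top above 0.1 m), for 0.3 s.
2. the wooden stake hangs on the blue band of the steel stake's side, let go, the brass stake still hanging (x of brass_stake_saddle in the frame of bar_top between -0.012 and 0.012 m and z of brass_stake_saddle in the frame of bar_top between -0.004 and 0.005 m and x of steel_stake_saddle in the frame of bar_top between -0.012 and 0.012 m and z of steel_stake_saddle in the frame of bar_top between -0.004 and 0.005 m and x of wood_stake_saddle in the frame of bar_top between -0.012 and 0.012 m and z of wood_stake_saddle in the frame of bar_top between -0.004 and 0.005 m and contact force between the fingers and wood_stake below 0.05 N and ((y of steel_stake_saddle in the frame of bar_top between 0.02 and 0.2 m and y of brass_stake_saddle in the frame of bar_top between -0.2 and -0.02 m and y of wood_stake_saddle in the frame of bar_top between 0.105 and 0.135 m) or (y of steel_stake_saddle in the frame of bar_top between -0.2 and -0.02 m and y of brass_stake_saddle in the frame of bar_top between 0.02 and 0.2 m and y of wood_stake_saddle in the frame of bar_top between -0.135 and -0.105 m))), for 0.2 s.
At the end, for the whole second after the job is handed in: the bar is within 0.012 rad (0.7 degrees) of level and at rest; all three stakes hang by their hooks on the bar's top face (saddle within 5 mm of it), the steel and wooden stakes on one side, the brass stake on the other, none moving (value of joint bar between -0.012 and 0.012 rad and velocity of joint bar between -0.03 and 0.03 rad/s and x of steel_stake_saddle in the frame of bar_top between -0.012 and 0.012 m and z of steel_stake_saddle in the frame of bar_top between -0.004 and 0.005 m and x of brass_stake_saddle in the frame of bar_top between -0.012 and 0.012 m and z of brass_stake_saddle in the frame of bar_top between -0.004 and 0.005 m and x of wood_stake_saddle in the frame of bar_top between -0.012 and 0.012 m and z of wood_stake_saddle in the frame of bar_top between -0.004 and 0.005 m and ((y of steel_stake_saddle in the frame of bar_top between 0.02 and 0.2 m and y of brass_stake_saddle in the frame of bar_top between -0.2 and -0.02 m and y of wood_stake_saddle in the frame of bar_top between 0.02 and 0.2 m) or (y of steel_stake_saddle in the frame of bar_top between -0.2 and -0.02 m and y of brass_stake_saddle in the frame of bar_top between 0.02 and 0.2 m and y of wood_stake_saddle in the frame of bar_top between -0.2 and -0.02 m)) and linear speed of each of brass_stake, wood_stake, steel_stake below 0.02 m/s); the robot touches nothing.
It fails at once if the bar tips more than 0.25 rad (value of joint bar above 0.25 rad or value of joint bar below -0.25 rad).
It fails at once if a stake is pressed or knocked against the bar with more than 12 N (contact force between any of brass_stake, wood_stake, steel_stake and bar above 12 N).
It fails at once if the robot presses on the bar with more than 6 N (contact force between the arm and bar above 6 N).
It fails at once if a bystander is shifted by more than 30 mm (distance of any of hammer, scriber, block, carton, jar from where it was at the start of the episode above 0.03 m).
It also fails if it takes over 69 s, if anything falls off the work surface, if the arm or the gripper's body presses on something with over 40 N, if the wrist force passes 120 N, or if a joint passes its speed limit or range.

## Working session

There is one attempt and no reset: what is moved stays moved. The work goes in short steps, Python scripts to look and compute and a tool call to move; the robot and the scene stay as the last step left them, time stands still between calls to the robot, and variables do not carry over. Pictures are saved under pics/ and viewed, and the job is handed in when it is done.

Besides the shell and the picture viewer there is one more tool, called as name(argument=value, ...) on one line, values as JSON. arm_command: Moves the arm, as the interface text tells. Its arguments: {"type":"object","properties":{"moves":{"type":"array"}},"required":["moves"]}

```bash
mkdir -p pics; ls; cat > h.py <<'E'
import numpy as np,cv2
from scipy.spatial.transform import Rotation as R
from plant import bot
def cap(name,fn=None):
    o=bot.get_obs(); c=bot.capture(name)
    if fn: cv2.imwrite('pics/'+fn,c['frame'])
    if name=='wrist':
        T=np.eye(4);T[:3,:3]=R.from_euler('xyz',o['tcp_rot']).as_matrix();T[:3,3]=o['tool_pos']
        W=T@np.array(c['T_tool_cam']);c['Rm']=W[:3,:3];c['o']=W[:3,3]
    else:
        ori=np.array(c['orientation']); c['Rm']=ori if ori.shape==(3,3) else R.from_euler('xyz',ori).as_matrix()
        c['o']=np.array(c['origin'],float)
    return c
def ray(c,u,v):
    K=np.array(c['K']);k=c['k1'];d=np.array([(u-K[0,2])/K[0,0],(v-K[1,2])/K[1,1]]);s=d.copy()
    for _ in range(30): s=d/(1+k*(s@s))
    w=c['Rm']@np.array([s[0],s[1],1]);return c['o'],w/np.linalg.norm(w)
def onz(c,u,v,z):
    o,d=ray(c,u,v);return o+d*(z-o[2])/d[2]
def tri(*rs):
    A=np.zeros((3,3));b=np.zeros(3)
    for o,d in rs:
        P=np.eye(3)-np.outer(d,d);A+=P;b+=P@o
    p=np.linalg.solve(A,b);return p,[np.linalg.norm((np.eye(3)-np.outer(d,d))@(p-o)) for o,d in rs]
def proj(c,p):
    q=c['Rm'].T@(np.array(p,float)-c['o']);s=q[:2]/q[2];s=s*(1+c['k1']*(s@s));K=np.array(c['K'])
    return np.array([K[0,0]*s[0]+K[0,2],K[1,1]*s[1]+K[1,2]])
E
python3 - <<'E'
from h import *
o=bot.get_obs();print(o)
for n in['scene','top','wrist']:
    c=cap(n,n+'0.png');print(n,c['K'],c['k1'],c['o'],c['Rm'])
E
```

```text
pics
{'time': 0.0, 'joint_positions': array([-1.45000600e+00,  3.42693301e-01,  1.52503710e+00, -8.11438575e-06,
        1.27543684e+00, -1.45963302e-01]), 'dq': array([ 0.00038215,  0.00129523,  0.00049831, -0.00095859,  0.00089983,
        0.00026373]), 'tau': array([ 1.94238901e-04, -4.31236589e+01, -2.44219226e+01,  7.18345447e-02,
        5.58101234e-02, -1.35846203e-04]), 'tool_pos': array([ 138.41116228, -506.26853384,  404.05302867]), 'tcp_rot': array([-1.71183183,  1.56922173,  1.69651683]), 'contact_force': array([-0.2412834 , -0.70501434,  0.05261914]), 'moment': array([-0.01556564,  0.0563473 , -0.02158617]), 'grip_width': 91.69404025833288}
scene [[445.21638696   0.         265.32199786]
 [  0.         445.21638696 211.59675233]
 [  0.           0.           1.        ]] -0.04767131285913608 [1020.77147695 -519.03531493  878.41986669] [[ 0.77324377  0.45074498 -0.44600789]
 [ 0.63380395 -0.5275718   0.56565056]
 [ 0.01966296 -0.72006733 -0.69362556]]
top [[543.79662067   0.         284.20443654]
 [  0.         543.79662067 213.3125733 ]
 [  0.           0.           1.        ]] -0.05492200607508606 [ 492.19816584   62.44468956 1385.84228478] [[ 0.01876174 -0.99713724  0.07324835]
 [-0.99982104 -0.01888893 -0.00104399]
 [ 0.00242458 -0.07321565 -0.99731319]]
wrist [[345.79667894   0.         284.92507989]
 [  0.         345.79667894 209.57459267]
 [  0.           0.           1.        ]] -0.08015917633974978 [ 200.56779044 -489.20329935  383.12819956] [[ 0.26496175 -0.93508402 -0.23539998]
 [-0.96425787 -0.25730629 -0.06324748]
 [-0.00142819  0.24374444 -0.96983844]]
```

View pics/scene0.png

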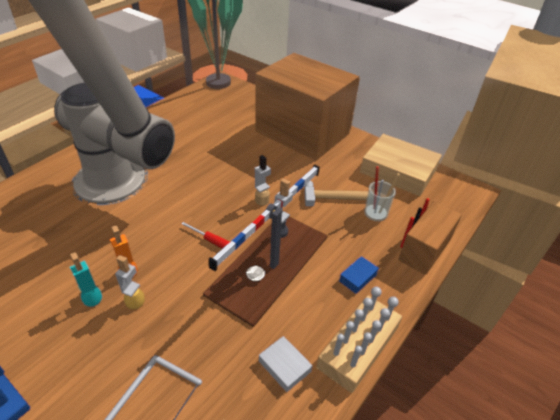

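View pics/top0.png

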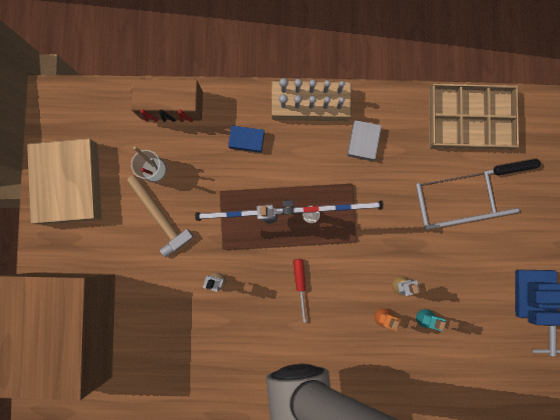

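View pics/wrist0.png

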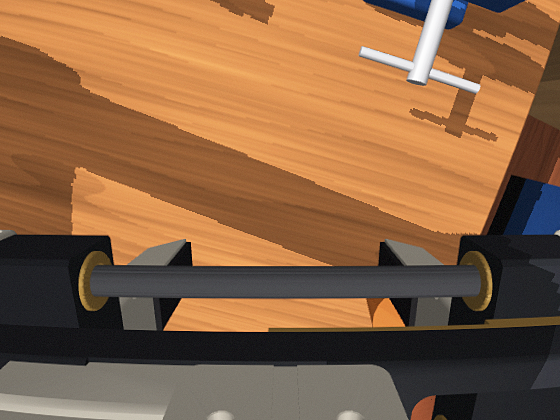

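The steel stake hangs on the +y side (top px 266,211), so the free red band is the -y one (311,210). Three things could pass for the brass stake in the top view: the one at (407,287), orange at (388,320) and turquoise at (432,320). I choose the first. The wooden stake is at (213,283). Next I check close crops.

```bash
python3 - <<'E'
from h import *
s=cv2.imread('pics/scene0.png');t=cv2.imread('pics/top0.png')
a=cv2.resize(s[225:315,60:170],None,fx=5,fy=5,interpolation=2)
cv2.imwrite('pics/cA.png',a)
cv2.imwrite('pics/cB.png',cv2.resize(s[145:275,200:330],None,fx=4.5,fy=4.5,interpolation=2))
cv2.imwrite('pics/cC.png',cv2.resize(t[255:345,360:480],None,fx=6,fy=6,interpolation=2))
cv2.imwrite('pics/cD.png',cv2.resize(t[180:300,185:395],None,fx=3.8,fy=3.8,interpolation=2))
E
```

```text
(no output)
```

View pics/cA.png

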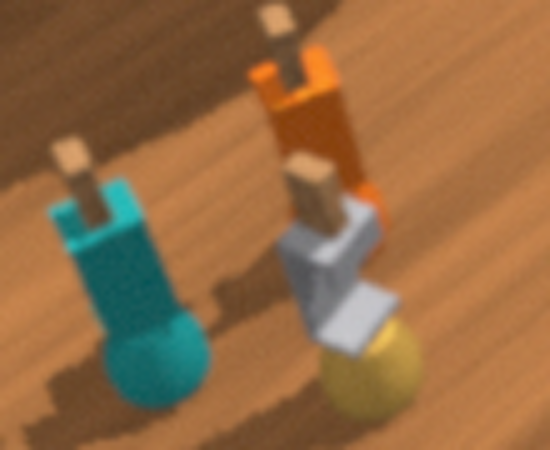

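View pics/cB.png

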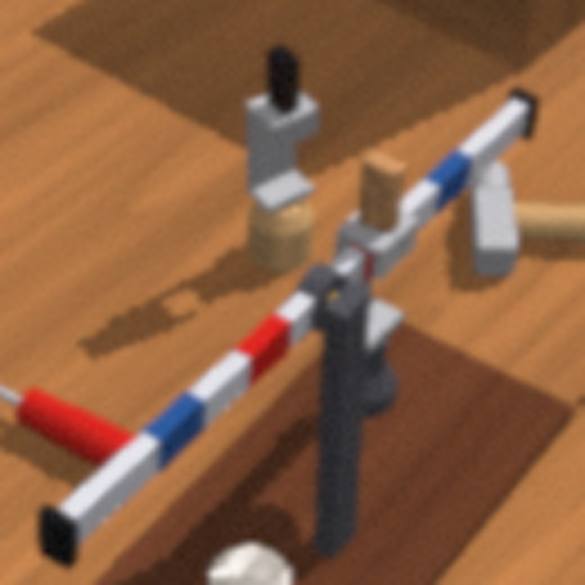

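View pics/cC.png

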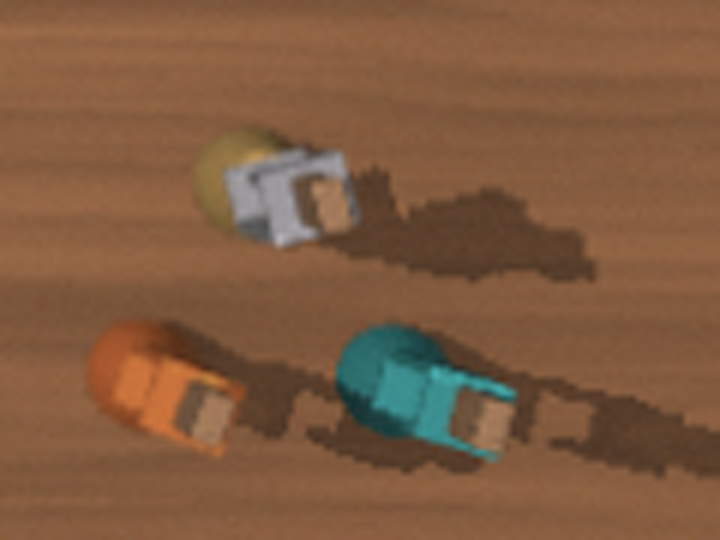

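View pics/cD.png

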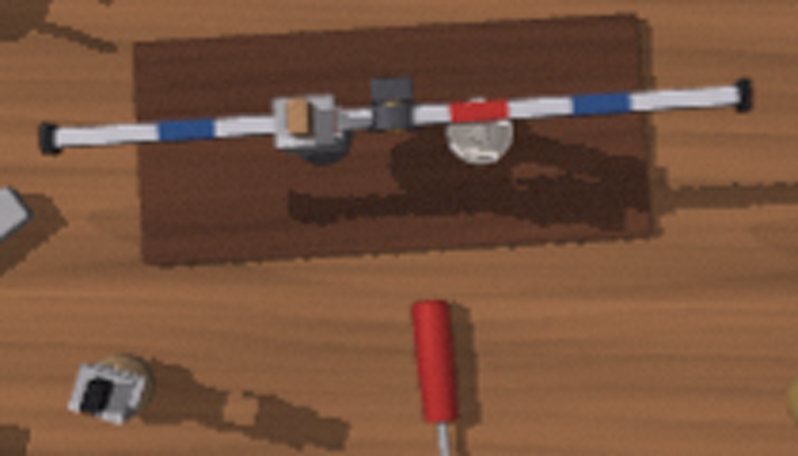

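```bash
python3 - <<'E'
from h import *
s=cap('scene');t=cap('top')
D=lambda u,v:(u/3.8+185-.37,v/3.8+180-.37)
B=lambda u,v:(u/4.5+200-.39,v/4.5+145-.39)
A=lambda u,v:(u/5+60-.4,v/5+225-.4)
C=lambda u,v:(u/6+360-.4,v/6+255-.4)
def b(n,a,c):print(n,tri(ray(t,*a),ray(s,*c)))
b('brass tabtop',C(328,203),A(315,165))
b('wood tabtop',D(92,400),B(283,52))
b('steel tabtop',D(298,118),B(382,158))
b('cap+ ',D(49,138),B(523,100))
b('cap- ',D(741,96),B(58,520))
print(onz(t,*C(328,203),160),onz(t,*D(92,400),160))
for uv in [(186,129),(480,110),(601,103),(391,115)]: print(onz(t,*D(*uv),200))
# tab edges directions
E
```

```text
brass tabtop (array([ 418.49985232, -234.49369784,  158.95340649]), [np.float64(0.17844159769861503), np.float64(0.17844159769863066)])
wood tabtop (array([418.00965702, 226.96617714, 160.26739756]), [np.float64(0.16060473706867745), np.float64(0.16060473706880754)])
steel tabtop (array([580.50943089, 105.67574224, 243.61641984]), [np.float64(0.3737844533818263), np.float64(0.37378445338162886)])
cap+  (array([570.44930604, 252.48577585, 187.38059333]), [np.float64(0.3782916916362443), np.float64(0.37829169163620036)])
cap-  (array([ 600.37491185, -146.07790383,  211.39678197]), [np.float64(0.49009434201037017), np.float64(0.4900943420104816)])
[ 418.44998847 -234.38430525  160.        ] [418.1146621  227.10773203 160.        ]
[576.6155356  171.89513917 200.        ]
[590.79068024   2.8849678  200.        ]
[596.16733818 -66.82896405 200.        ]
[586.92984952  54.08186749 200.        ]
```

```bash
cat >> h.py <<'E'
def go(p,yaw=None):
    """grasp point target p (mm), yaw of stake frame; tool y along +-stake y"""
    o=bot.get_obs();M=R.from_euler('xyz',o['tcp_rot']).as_matrix();g=np.array(o['tool_pos'])+159*M[:,0]
    d=M.T@(np.array(p,float)-g)/10
    ty=np.arctan2(-M[0,1],M[1,1])  # yaw such that tool y=(-sin,cos)
    ax=M[:,0]
    t=None
    if yaw is not None:
        dd=(yaw-ty+np.pi/2)%np.pi-np.pi/2
        t=-np.degrees(dd) # tool x points down
    print('grasp',g.round(1),'axis',ax.round(3),'yaw(mod pi)',round((ty+np.pi/2)%np.pi-np.pi/2,4),'shift cm',d.round(2),'turn',t,'q6',o['joint_positions'][5],'F',np.round(o['contact_force'],2),'w',round(o['grip_width'],1),'t',o['time'])
E
python3 -c "
from h import *
go([418,-234,240],0.2)"
```

```text
grasp [ 138.4 -506.3  245.4] axis [-0.     0.001 -1.   ] yaw(mod pi) 0.2668 shift cm [  0.56 -18.89 -34.15] turn 3.827134010329965 q6 -0.14600836919371024 F [-0.09  0.01  0.24] w 92.0 t 0.25
```

arm_command(moves=[[0,-18.9,-34.2,4,0.6],[0,-18.9,-34.2,4,0.6],[0,-18.9,-34.2,4,0.6],[0,-18.9,-34.2,4,0.6],[0,-18.9,-34.2,4,0.6],[0,-18.9,-34.2,4,0.6],[0,-18.9,-34.2,4,0.6],[0,-18.9,-34.2,4,0.6],[0,-18.9,-34.2,4,0.6],[0,-18.9,-34.2,4,0.6]])

```text
time: 1.25
tool_pos: [418.9, -233.2, 404.4]
tcp_rot: [-0.892, 1.57, 2.449]
contact_force: [-0.8, -0.0, -0.7]
grip_width: 55.2
```

```bash
python3 -c "
from h import *
go([418,-234,240],0.2)
c=cap('wrist','w1.png')
print(proj(c,[418,-234,160]),proj(c,[418,-234,120]))
t=cap('top','t1.png')"
```

```text
grasp [ 418.8 -233.1  245.4] axis [-0.001  0.001 -1.   ] yaw(mod pi) 0.1996 shift cm [0.54 0.07 0.09] turn -0.022816427206444716 q6 0.7031133362462895 F [-0.84 -0.05 -0.69] w 55.2 t 1.25
[285.96217011 222.75038237] [285.85118232 208.41020551]
```

View pics/w1.png

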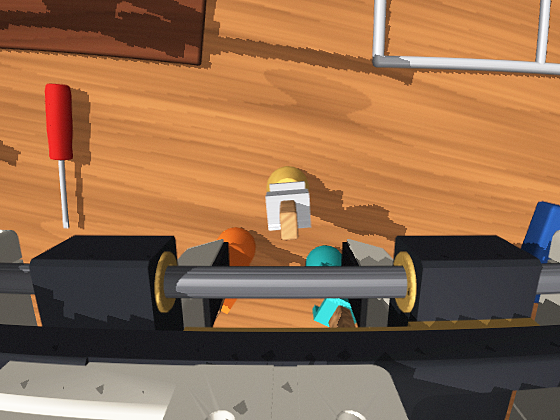

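```bash
python3 -c "
from h import *
t=cap('top')
C=lambda u,v:(u/6+360-.4,v/6+255-.4)
print(onz(t,*C(213,415),160),onz(t,*C(490,425),160))
w=cv2.imread('pics/w1.png');cv2.imwrite('pics/w1c.png',cv2.resize(w[155:275,200:380],None,fx=4.4,fy=4.4,interpolation=2))
"
```

```text
[ 339.07957885 -191.66480263  160.        ] [ 336.71238355 -295.90222253  160.        ]
```

View pics/w1c.png

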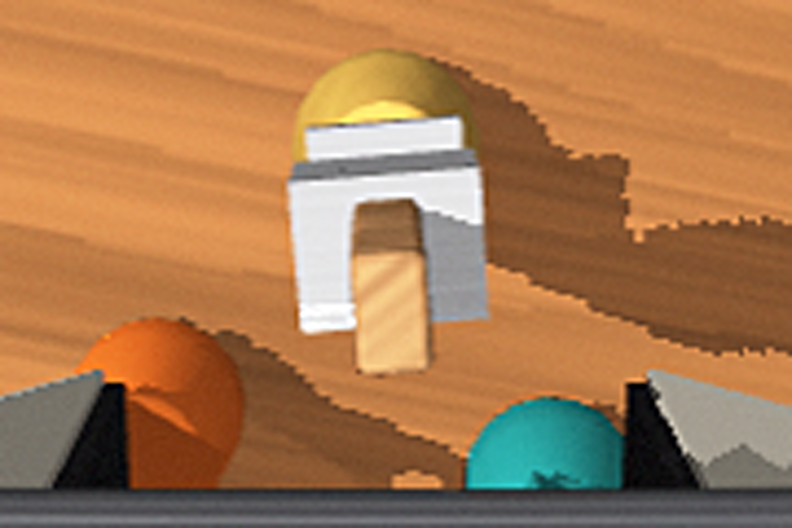

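```bash
python3 -c "
from h import *
c=cap('wrist')
W=lambda u,v:(u/4.4+200-.39,v/4.4+155-.39)
P=[onz(c,*W(*q),120)[:2] for q in [(290,182),(482,167),(488,318),(302,330)]]
print(np.round(P,1),np.mean(P,0))
for a,b in[(1,0),(2,3)]: d=P[b]-P[a];print(np.arctan2(-d[0],d[1]),np.linalg.norm(d))
for a,b in[(3,0),(2,1)]: d=P[b]-P[a];print(np.arctan2(d[1],d[0]),np.linalg.norm(d))
T=[onz(c,*W(*q),160)[:2] for q in [(357,250),(427,250),(430,371),(358,373)]]
print(np.round(T,1),np.mean(T,0))
"
```

```text
[[ 423.7 -218. ]
 [ 433.  -250.8]
 [ 406.  -257.8]
 [ 397.1 -225.2]] [ 414.93206029 -237.93481992]
0.2765064775240474 34.03331278818847
0.2642613813784827 33.76656067988328
0.26232820047534267 27.46252573790174
0.25288096650289654 27.881010663324343
[[ 424.  -230.6]
 [ 426.1 -241. ]
 [ 407.2 -245.4]
 [ 404.7 -234.5]] [ 415.50705171 -237.85403915]
```

```bash
python3 -c "
from h import *
go([415.2,-237.9,142],0.265)"
```

```text
grasp [ 417.7 -234.8  245.5] axis [-0.     0.001 -1.   ] yaw(mod pi) 0.195 shift cm [10.35  0.27  0.3 ] turn -4.011029403798416 q6 0.7034269308903559 F [-0.32  0.5  -0.02] w 54.9 t 1.45
```

arm_command(moves=[[3,0.27,0.3,-4,0.6],[6,0.27,0.3,-4,0.6],[8,0.27,0.3,-4,0.6],[10,0.27,0.3,-4,0.6],[10.3,0.27,0.3,-4,0.6],[10.3,0.27,0.3,-4,0.6]])

```text
time: 2.05
tool_pos: [414.9, -238.7, 301.5]
tcp_rot: [-1.07, 1.569, 2.335]
contact_force: [0.7, -0.1, 0.6]
grip_width: 55.2
```

```bash
python3 -c "
from h import *
go([415.2,-237.9,142],0.265)
c=cap('wrist','w2.png');cap('scene','s2.png')"
```

```text
grasp [ 414.7 -238.6  142.5] axis [-0.001  0.001 -1.   ] yaw(mod pi) 0.2633 shift cm [ 0.05 -0.05 -0.06] turn -0.09940312407460813 q6 0.6249276252441824 F [ 0.68 -0.13  0.58] w 55.2 t 2.05
```

View pics/w2.png

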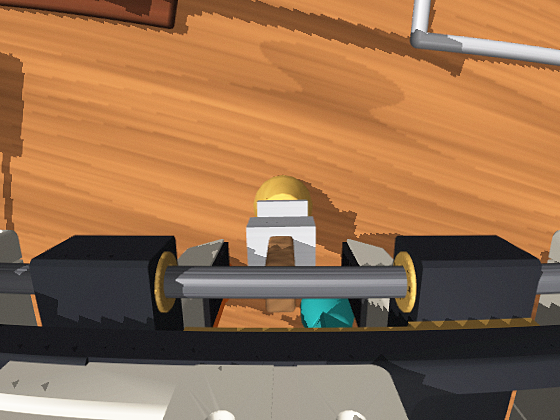

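The cork tab sits between the fingers (px 281,265), so I close the gripper.

arm_command(moves=[[0,0,0,0,0],[0,0,0,0,0],[0,0,0,0,0],[0,0,0,0,0],[0,0,0,0,0],[0,0,0,0,0]])

```text
time: 2.75
tool_pos: [415.3, -238.5, 302.5]
tcp_rot: [2.778, 1.57, -0.099]
contact_force: [0.5, 6.6, -1.9]
grip_width: 11.6
```

arm_command(moves=[[-2,0,0,0,0],[-6,0,0,0,0],[-10,0,0,0,0],[-13,0,0,0,0],[-14,0,0,0,0],[-14,0,0,0,0]])

```text
time: 3.35
tool_pos: [415.2, -238.5, 442.8]
tcp_rot: [2.418, 1.569, -0.46]
contact_force: [0.5, 0.1, -4.0]
grip_width: 11.3
```

```bash
python3 -c "
from h import *
go([415.2,-237.9,142],0.265)
c=cap('wrist','w3.png');cap('scene','s3.png')"
```

```text
grasp [ 415.5 -238.6  283.8] axis [ 0.002 -0.001 -1.   ] yaw(mod pi) 0.264 shift cm [14.18 -0.1   0.03] turn -0.057959114928444896 q6 0.625028390170755 F [ 0.53  0.08 -3.95] w 11.3 t 3.35
```

View pics/w3.png

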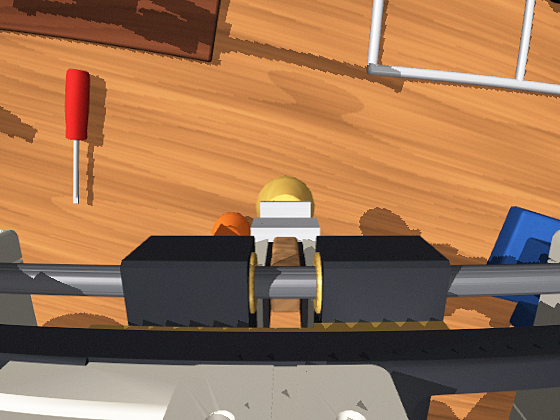

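View pics/s3.png

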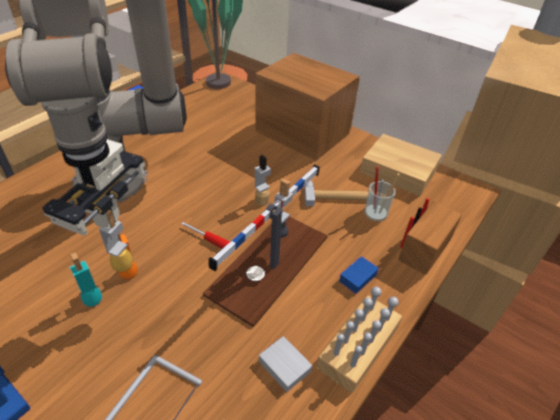

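```bash
python3 -c "
from h import *
go([519.7,-2,255],0.075)"
```

```text
grasp [ 414.7 -237.9  281.5] axis [-0.002  0.002 -1.   ] yaw(mod pi) 0.264 shift cm [  2.68 -20.03 -16.3 ] turn 10.826650916528202 q6 0.6249812254853938 F [-0.67  0.66 -4.53] w 12.0 t 3.45
```

arm_command(moves=[[0,-2,-1.6,1,0],[0,-5,-4,3,0],[0,-8,-6.5,5,0],[0,-11,-9,7,0],[0,-14,-11.4,9,0],[1,-17,-13.8,11,0],[2,-19,-15.5,11,0],[2.7,-20,-16.3,11,0],[2.7,-20,-16.3,11,0],[2.7,-20,-16.3,11,0]])

```text
time: 4.45
tool_pos: [519.9, -3.2, 412.8]
tcp_rot: [-0.452, 1.566, 2.761]
contact_force: [0.3, -0.1, -2.8]
grip_width: 11.8
```

```bash
python3 -c "
from h import *
go([519.7,-2,255],0.075)
c=cap('wrist','w4.png');t=cap('top','t4.png');s=cap('scene','s4.png')
f=t['frame'];cv2.imwrite('pics/t4c.png',cv2.resize(f[180:280,190:390],None,fx=4,fy=4,interpolation=2))
f=s['frame'];cv2.imwrite('pics/s4c.png',cv2.resize(f[150:280,180:330],None,fx=4.5,fy=4.5,interpolation=2))
"
```

```text
grasp [519.2  -2.9 253.8] axis [-0.004  0.002 -1.   ] yaw(mod pi) 0.0721 shift cm [-0.12 -0.09 -0.06] turn -0.16577274188871868 q6 1.3444694702805253 F [ 0.28 -0.09 -2.82] w 11.8 t 4.45
```

View pics/w4.png

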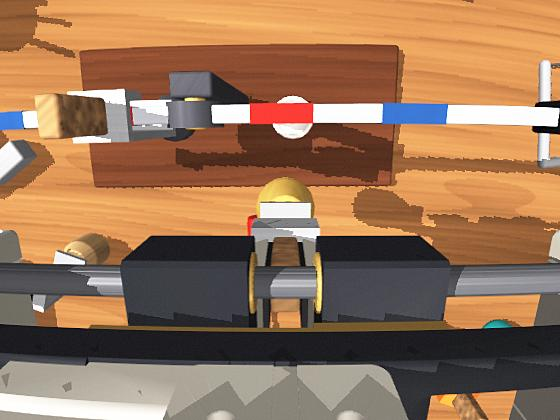

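View pics/t4c.png

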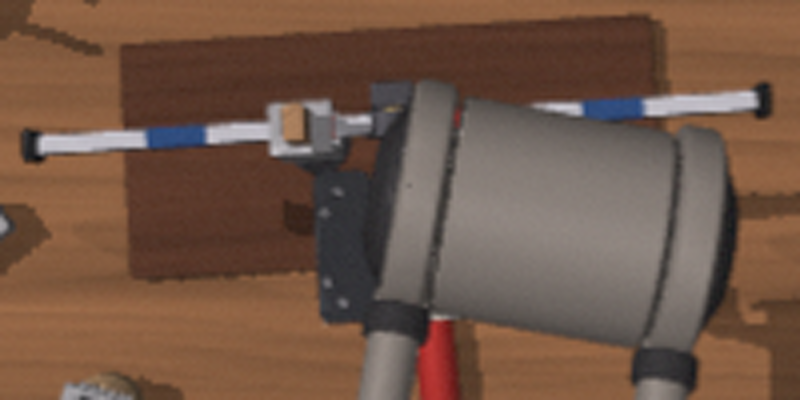

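View pics/s4c.png

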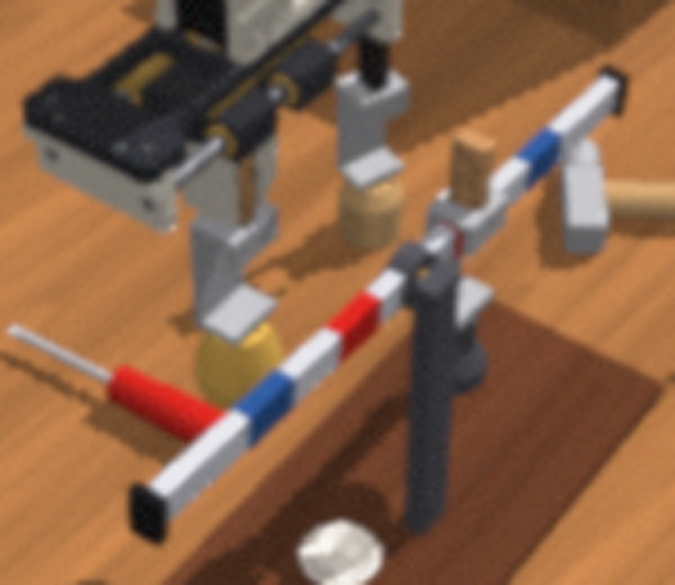

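```bash
python3 -c "
from h import *
c=cap('wrist','w4.png');print(c['o'])
w=c['frame'];cv2.imwrite('pics/w4c.png',cv2.resize(w[80:140,200:380],None,fx=4.4,fy=4.4,interpolation=0))
cv2.imwrite('pics/w4d.png',cv2.resize(w[80:140,380:560],None,fx=4.4,fy=4.4,interpolation=0))
"
```

```text
[584.16513675   0.7265498  392.9750115 ]
```

View pics/w4c.png

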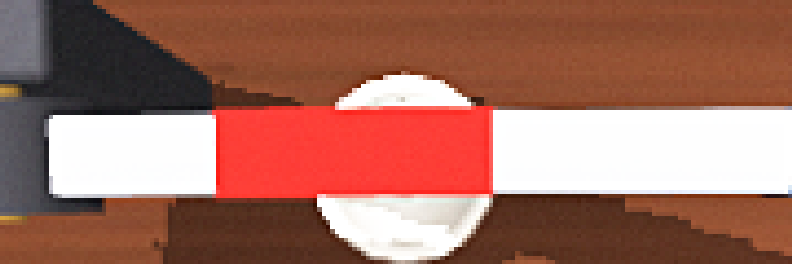

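View pics/w4d.png

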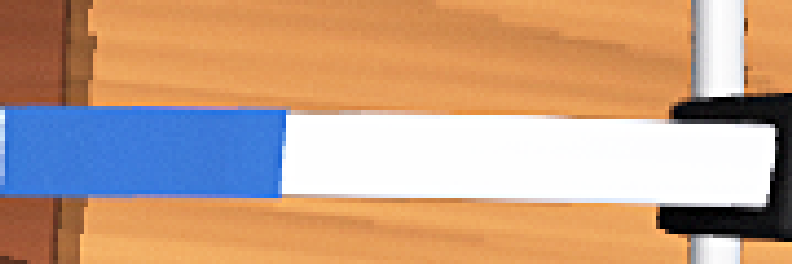

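```bash
python3 -c "
from h import *
c=cap('wrist')
W=lambda u,v,x0:(u/4.4+x0-.39,v/4.4+80-.39)
r=onz(c,*W(353.5,151.5,200),203); b=onz(c,*W(144,152,380),207); e=[onz(c,*W(353,v,200),203) for v in (109,194)]
print(r,b,e); d=b-r;print(np.arctan2(d[0],-d[1]),np.linalg.norm(d[:2]))
go([587,3,255],0.075)
"
```

```text
[588.40360443   4.13808696 203.        ] [593.80606085 -65.50838121 207.        ] [array([593.39088669,   4.5423126 , 203.        ]), array([583.35968955,   3.85182491, 203.        ])]
0.07741468983423905 69.85568741476352
grasp [519.7  -3.3 255.2] axis [-0.001  0.002 -1.   ] yaw(mod pi) 0.0705 shift cm [ 0.02 -0.15 -6.76] turn -0.2581027439335318 q6 1.345036316299813 F [ 0.11 -0.38 -4.24] w 11.7 t 4.7
```

```bash
python3 -c "
from h import *
go([588.4,4.1,255],0.077)
"
```

```text
grasp [519.7  -3.3 255.2] axis [-0.001  0.002 -1.   ] yaw(mod pi) 0.0705 shift cm [ 0.02 -0.25 -6.9 ] turn -0.3726943029596838 q6 1.345036316299813 F [ 0.11 -0.38 -4.24] w 11.7 t 4.7
```

arm_command(moves=[[0,-0.1,-1.5,0,0],[0,-0.2,-3.5,-0.4,0],[0,-0.25,-5.2,-0.4,0],[0,-0.25,-6.3,-0.4,0],[0,-0.25,-6.8,-0.4,0],[0,-0.25,-6.9,-0.4,0],[0,-0.25,-6.9,-0.4,0],[0,-0.25,-6.9,-0.4,0]])

```text
time: 5.5
tool_pos: [588.1, 3.6, 414.3]
tcp_rot: [-0.983, 1.568, 2.235]
contact_force: [0.1, 0.5, -4.5]
grip_width: 12.1
```

```bash
python3 -c "
from h import *
go([588.4,4.1,230],0.077)
c=cap('wrist','w5.png');t=cap('top','t5.png');s=cap('scene','s5.png')
f=s['frame'];cv2.imwrite('pics/s5c.png',cv2.resize(f[150:280,200:330],None,fx=4.5,fy=4.5,interpolation=2))
"
```

```text
grasp [587.9   3.9 255.3] axis [-0.001  0.002 -1.   ] yaw(mod pi) 0.0772 shift cm [ 2.53 -0.01 -0.06] turn 0.01322059486525779 q6 1.3687244611186427 F [ 0.14  0.52 -4.52] w 12.1 t 5.5
```

View pics/w5.png

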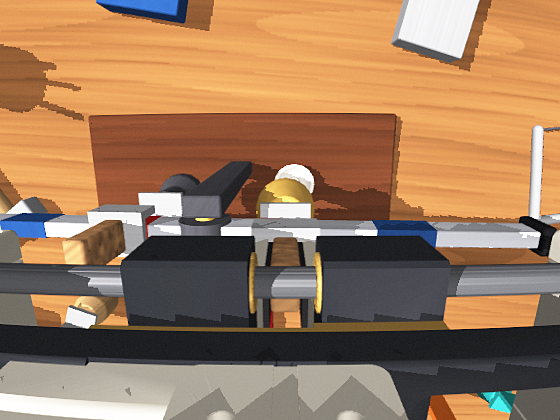

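View pics/s5c.png

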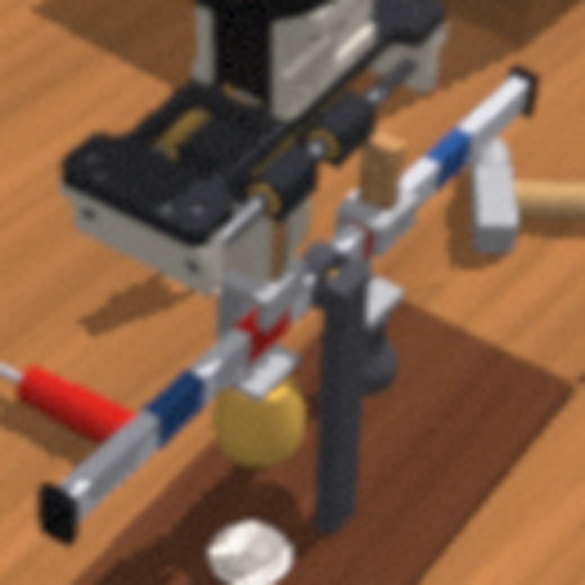

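arm_command(moves=[[0.6,0,0,0,0],[1.2,0,0,0,0],[1.7,0,0,0,0],[2.1,0,0,0,0],[2.4,0,0,0,0],[2.6,0,0,0,0],[2.8,0,0,0,0],[3.0,0,0,0,0],[3.0,0,0,0,0]])

```text
time: 6.55
tool_pos: [588.2, 3.3, 385.2]
tcp_rot: [-1.916, 1.57, 1.303]
contact_force: [-2.7, -5.1, 3.6]
grip_width: 12.0
```

```bash
python3 -c "
from h import *
go([588.4,4.1,225],0.077)
s=cap('scene','s6.png');go([588.4,4.1,225],0.077)
f=s['frame'];cv2.imwrite('pics/s6c.png',cv2.resize(f[150:280,200:330],None,fx=4.5,fy=4.5,interpolation=2))
"
```

```text
grasp [588.2   3.4 226.2] axis [ 0.     0.001 -1.   ] yaw(mod pi) 0.0772 shift cm [ 0.12 -0.07 -0.02] turn 0.008645889654842647 q6 1.368724995979744 F [-2.72 -5.07  3.6 ] w 12.0 t 6.55
grasp [588.2   3.4 226.2] axis [ 0.     0.001 -1.   ] yaw(mod pi) 0.0771 shift cm [ 0.12 -0.07 -0.02] turn 0.007476811870162794 q6 1.3687176101510075 F [-2.81 -4.16  4.35] w 11.5 t 6.6
```

View pics/s6c.png

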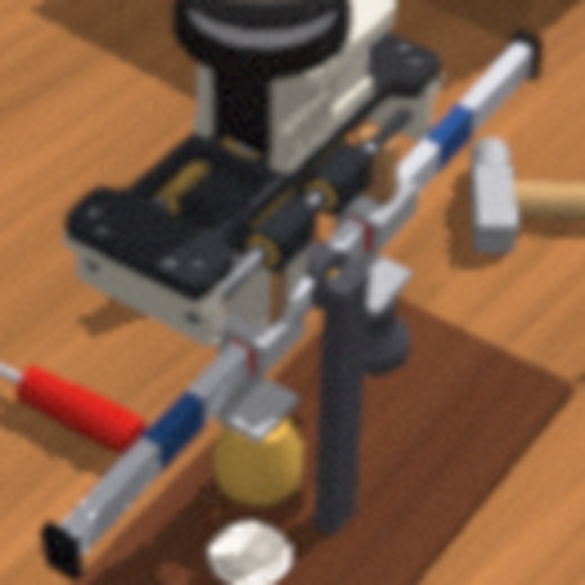

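arm_command(moves=[[-0.1,0,0,0,0],[-0.2,0,0,0,0],[-0.2,0,0,0,0]])

```text
time: 6.9
tool_pos: [588.2, 3.6, 387.2]
tcp_rot: [-1.599, 1.57, 1.619]
contact_force: [-2.1, -0.7, -0.3]
grip_width: 12.2
```

```bash
python3 -c "
from h import *
go([588.4,4.1,225],0.077)
s=cap('scene','s7.png');go([588.4,4.1,225],0.077)
f=s['frame'];cv2.imwrite('pics/s7c.png',cv2.resize(f[150:280,200:330],None,fx=4.5,fy=4.5,interpolation=2))
B=np.array([584.5,54.0,190]);a=.077
for th in (0,.04,.08,.12):
  for y in(198,-198):
    n=np.array([-np.sin(a)*np.cos(th),np.cos(a)*np.cos(th),np.sin(th)]);p=B+y*n+12*np.array([0,0,1]);print(th,y,((proj(s,p)-[200,150])*4.5).round())
"
```

```text
grasp [588.2   3.8 228.2] axis [-0.     0.001 -1.   ] yaw(mod pi) 0.0773 shift cm [ 0.32 -0.03 -0.02] turn 0.015736093245144366 q6 1.368751236749498 F [-2.13 -0.66 -0.34] w 12.2 t 6.9
grasp [588.2   3.7 228.1] axis [-0.     0.001 -1.   ] yaw(mod pi) 0.0773 shift cm [ 0.31 -0.03 -0.03] turn 0.015782585323189904 q6 1.3687727192148211 F [-1.89 -0.38  0.29] w 11.6 t 6.95
0 198 [522.  55.]
0 -198 [ 62. 505.]
0.04 198 [523.  44.]
0.04 -198 [ 63. 517.]
0.08 198 [524.  32.]
0.08 -198 [ 65. 527.]
0.12 198 [525.  22.]
0.12 -198 [ 67. 538.]
```

View pics/s7c.png

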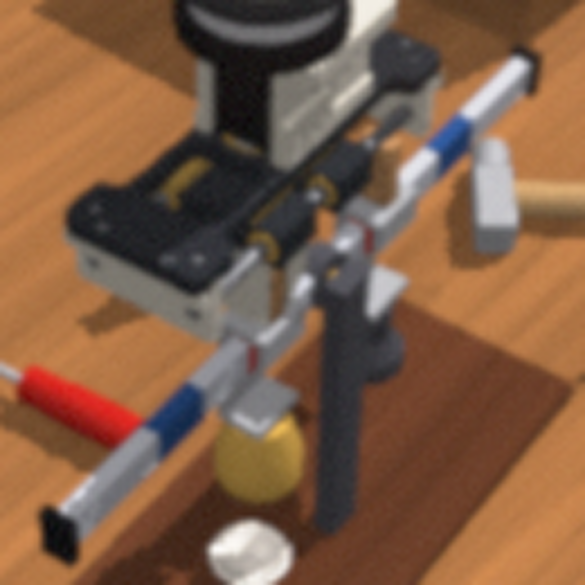

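arm_command(moves=[[0,0,0,0,0.25],[0,0,0,0,0.25],[0,0,0,0,0.25],[0,0,0,0,0.25],[0,0,0,0,0.25],[0,0,0,0,0.25]])

```text
time: 7.55
tool_pos: [588.2, 3.6, 387.1]
tcp_rot: [-1.633, 1.57, 1.586]
contact_force: [-0.2, -1.5, -0.0]
grip_width: 22.5
```

```bash
python3 -c "
from h import *
go([588.4,4.1,228],0.077)
s=cap('scene','s8.png');w=cap('wrist','w8.png')
f=s['frame'];cv2.imwrite('pics/s8c.png',cv2.resize(f[150:280,200:330],None,fx=4.5,fy=4.5,interpolation=2))
"
```

```text
grasp [588.2   3.8 228.1] axis [-0.     0.001 -1.   ] yaw(mod pi) 0.0773 shift cm [ 0.01 -0.03 -0.02] turn 0.018701621146581464 q6 1.3687199295612393 F [-0.19 -1.54 -0.04] w 22.5 t 7.55
```

View pics/s8c.png

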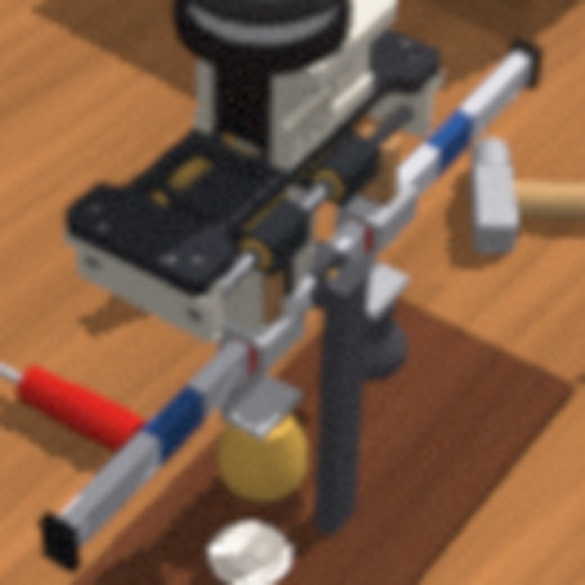

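View pics/w8.png

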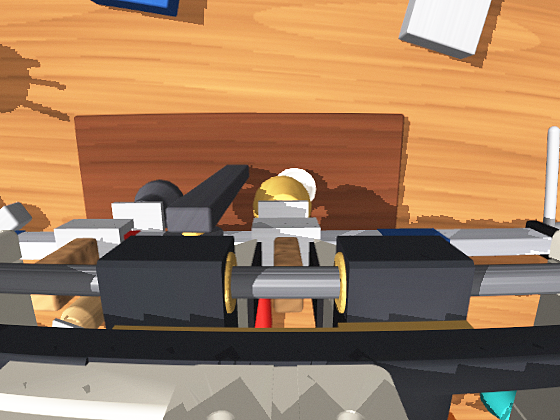

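arm_command(moves=[[-0.2,0,0,0,0.27],[-0.6,0,0,0,0.3],[-1.4,0,0,0,0.35],[-3,0,0,0,0.4],[-6,0,0,0,0.4],[-9,0,0,0,0.4],[-9,0,0,0,0.4]])

```text
time: 8.35
tool_pos: [588.3, 3.5, 482.6]
tcp_rot: [3.067, 1.561, 0.003]
contact_force: [0.1, -0.4, 0.4]
grip_width: 36.8
```

```bash
python3 -c "
from h import *
go([418.1,227.1,240],-0.25)
s=cap('scene','s9.png');w=cap('wrist','w9.png')
f=s['frame'];cv2.imwrite('pics/s9c.png',cv2.resize(f[150:280,200:330],None,fx=4.5,fy=4.5,interpolation=2))
"
```

```text
grasp [589.8   3.5 323.6] axis [ 0.009  0.    -1.   ] yaw(mod pi) 0.0774 shift cm [  8.2  -23.62  15.46] turn 18.757403751521956 q6 1.3687946299566967 F [ 0.14 -0.39  0.41] w 36.8 t 8.35
```

View pics/s9c.png

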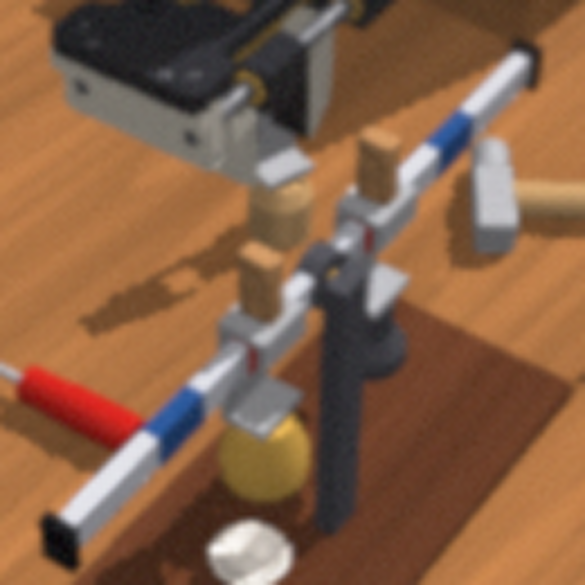

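View pics/w9.png

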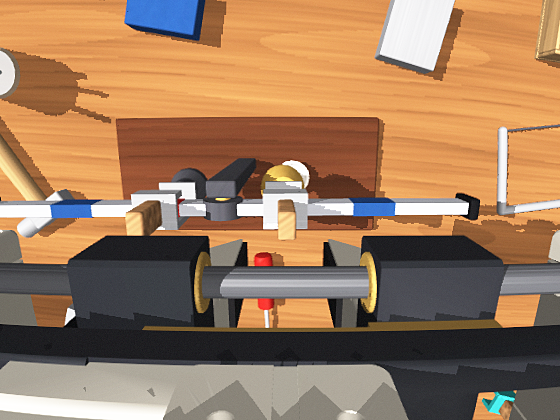

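```bash
python3 -c "
from h import *
c=cap('wrist');s=cap('scene');w=c['frame']
cv2.imwrite('pics/w9c.png',cv2.resize(w[165:250,120:320],None,fx=4,fy=4,interpolation=2))
B=np.array([584.5,54.0,190]);a=.077
for th in (0,.02,.04,.06,.08):
    n=np.array([-np.sin(a)*np.cos(th),np.cos(a)*np.cos(th),np.sin(th)])
    print(th,[((proj(s,B+y*n+[0,0,12])-[200,150])*4.5).round() for y in(198,-198)],[((proj(c,B+y*n+[0,0,15])-[120,165])*4).round() for y in(-33,-67)])
"
```

```text
0 [array([522.,  55.]), array([ 62., 505.])] [array([567., 184.]), array([747., 185.])]
0.02 [array([522.,  49.]), array([ 63., 511.])] [array([567., 183.]), array([747., 183.])]
0.04 [array([523.,  44.]), array([ 63., 517.])] [array([567., 183.]), array([746., 181.])]
0.06 [array([523.,  38.]), array([ 64., 522.])] [array([567., 182.]), array([745., 179.])]
0.08 [array([524.,  32.]), array([ 65., 527.])] [array([567., 181.]), array([744., 178.])]
```

View pics/w9c.png

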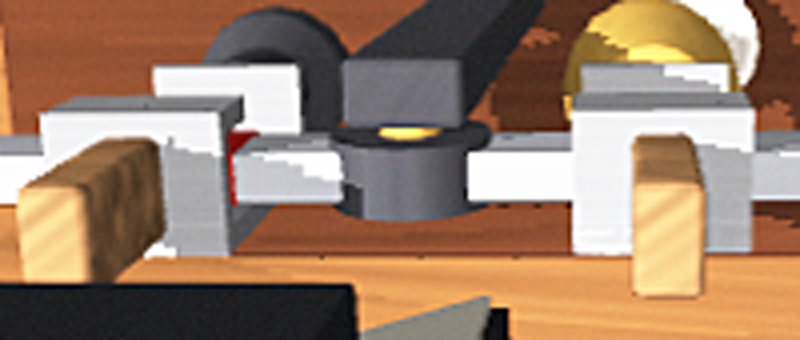

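arm_command(moves=[[0,-4,2.6,4,0.6],[0,-8,5.2,8,0.6],[0,-12,7.8,12,0.6],[0,-16,10.4,16,0.6],[1,-20,13,19,0.6],[4,-23.5,15.4,19,0.6],[7,-23.5,15.4,19,0.6],[7.8,-23.5,15.4,19,0.6],[7.8,-23.5,15.4,19,0.6],[7.8,-23.5,15.4,19,0.6]])

```text
time: 9.55
tool_pos: [417.1, 225.5, 399.6]
tcp_rot: [-0.788, 1.569, 2.098]
contact_force: [-0.2, -0.8, 0.1]
grip_width: 54.8
```

```bash
python3 -c "
from h import *
go([418.1,227.1,240],-0.25)
w=cap('wrist','w10.png')
f=w['frame'];cv2.imwrite('pics/w10c.png',cv2.resize(f[155:275,200:380],None,fx=4.4,fy=4.4,interpolation=2))
"
```

```text
grasp [417.  225.8 240.6] axis [-0.001  0.002 -1.   ] yaw(mod pi) -0.2556 shift cm [ 0.06 -0.16 -0.08] turn -0.3204657174622346 q6 2.159055286209463 F [-0.23 -0.78  0.12] w 54.8 t 9.55
```

View pics/w10c.png

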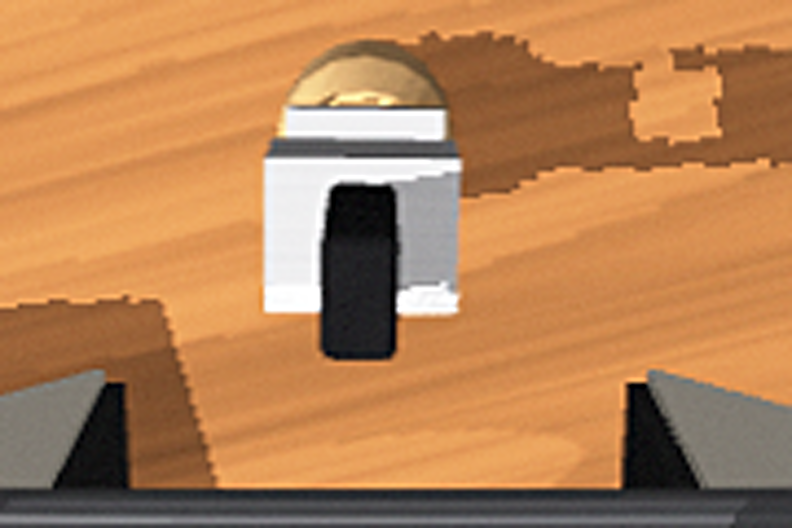

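```bash
python3 -c "
from h import *
c=cap('wrist')
W=lambda u,v:(u/4.4+200-.39,v/4.4+155-.39)
P=[onz(c,*W(*q),120)[:2] for q in [(264,157),(461,157),(459,314),(263,312)]]
print(np.round(P,1),np.mean(P,0))
for a,b in[(1,0),(2,3)]: d=P[b]-P[a];print(np.arctan2(-d[0],d[1]),np.linalg.norm(d))
for a,b in[(3,0),(2,1)]: d=P[b]-P[a];print(np.arctan2(d[1],d[0]),np.linalg.norm(d))
T=[onz(c,*W(*q),160)[:2] for q in [(323,238),(396,238),(395,360),(321,358)]]
print(np.mean(T,0))
go(list(np.mean(P,0))+[143],-.265)
"
```

```text
[[436.  240.7]
 [427.4 207.7]
 [399.9 214.8]
 [409.  248.4]] [418.09064231 227.88842363]
-0.2541276037021054 34.11296686914625
-0.26441073619308747 34.82670672269215
-0.278641196971224 28.019053784138986
-0.25324213573533644 28.368768102499356
[418.2668977  227.86103875]
grasp [417.1 225.8 241. ] axis [ 0.     0.002 -1.   ] yaw(mod pi) -0.2558 shift cm [ 9.8  -0.2  -0.04] turn 0.526885094751361 q6 2.1591261968602424 F [-0.4  -0.94  0.24] w 54.7 t 9.65
```

arm_command(moves=[[3,-0.2,-0.05,0.5,0.6],[6,-0.2,-0.05,0.5,0.6],[8,-0.2,-0.05,0.5,0.6],[9.5,-0.2,-0.05,0.5,0.6],[9.8,-0.2,-0.05,0.5,0.6],[9.8,-0.2,-0.05,0.5,0.6]])

```text
time: 10.25
tool_pos: [418.7, 227.3, 302.5]
tcp_rot: [-1.654, 1.568, 1.222]
contact_force: [0.8, 0.3, -0.8]
grip_width: 54.9
```

```bash
python3 -c "
from h import *
go([418.2,227.9,143],-0.26)
w=cap('wrist','w11.png')
f=w['frame'];cv2.imwrite('pics/w11c.png',cv2.resize(f[155:335,160:420],None,fx=3,fy=3,interpolation=2))
"
```

```text
grasp [418.8 227.6 143.5] axis [ 0.001  0.002 -1.   ] yaw(mod pi) -0.2653 shift cm [ 0.05 -0.01  0.07] turn -0.3055552436892016 q6 2.1705459492844543 F [ 0.8   0.29 -0.8 ] w 54.9 t 10.25
```

View pics/w11c.png

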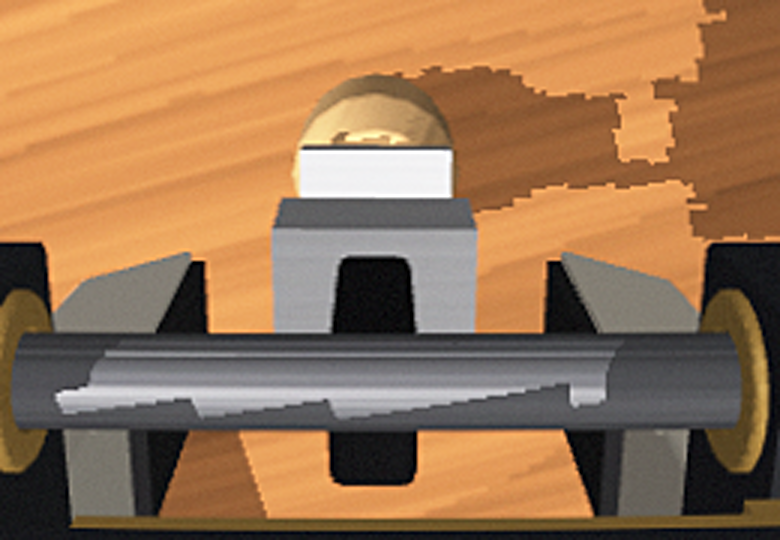

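arm_command(moves=[[0,0,0,0,0],[0,0,0,0,0],[0,0,0,0,0],[0,0,0,0,0],[0,0,0,0,0],[0,0,0,0,0]])

```text
time: 10.9
tool_pos: [418.7, 227.4, 303.0]
tcp_rot: [-1.916, 1.568, 0.96]
contact_force: [0.1, -0.8, 1.5]
grip_width: 11.6
```

```bash
python3 -c "
from h import *
go([418.2,227.9,143],-0.26)"
```

```text
grasp [419.  227.8 144. ] axis [ 0.002  0.003 -1.   ] yaw(mod pi) -0.2651 shift cm [0.1  0.01 0.08] turn -0.29002586050731755 q6 2.1705650217699968 F [ 0.12 -0.8   1.51] w 11.6 t 10.9
```

arm_command(moves=[[-2,0,0,0,0],[-6,0,0,0,0],[-10,0,0,0,0],[-12,0,0,0,0],[-12,0,0,0,0],[-12,0,0,0,0]])

```text
time: 11.5
tool_pos: [418.2, 227.0, 421.9]
tcp_rot: [-1.507, 1.569, 1.369]
contact_force: [-0.6, -1.0, -2.3]
grip_width: 12.1
```

```bash
python3 -c "
from h import *
a=np.array([.997,.077,0]);P=np.array([575.3,173.6,0])-70*a;P[2]=258
go(P,0.077)"
```

```text
grasp [418.3 227.3 262.9] axis [ 0.     0.002 -1.   ] yaw(mod pi) -0.265 shift cm [ 0.48  3.42 -9.97] turn -19.596872843337763 q6 2.170776756718339 F [-0.59 -1.03 -2.34] w 12.1 t 11.5
```

arm_command(moves=[[0,0.5,-1.5,-3,0],[0,1.2,-3.5,-7,0],[0,2,-5.8,-12,0],[0.2,2.8,-8,-16,0],[0.4,3.3,-9.5,-19,0],[0.4,3.4,-10,-19.6,0],[0.4,3.4,-10,-19.6,0],[0.4,3.4,-10,-19.6,0]])

```text
time: 12.3
tool_pos: [505.2, 168.4, 417.0]
tcp_rot: [-0.962, 1.568, 2.256]
contact_force: [-0.2, -0.2, -2.7]
grip_width: 11.9
```

```bash
python3 -c "
from h import *
go([575.3,173.6,258],0.077)
w=cap('wrist','w12.png')
f=w['frame'];cv2.imwrite('pics/w12c.png',cv2.resize(f[70:170,180:380],None,fx=4,fy=4,interpolation=0))
s=cap('scene');f=s['frame'];cv2.imwrite('pics/s12c.png',cv2.resize(f[120:280,200:330],None,fx=3.5,fy=3.5,interpolation=2))
"
```

```text
grasp [505.  168.7 258. ] axis [-0.002  0.002 -1.   ] yaw(mod pi) 0.0763 shift cm [-0.01  0.05 -7.05] turn -0.041360446042699485 q6 1.6710316775066125 F [-0.19 -0.23 -2.71] w 11.9 t 12.3
```

View pics/w12c.png

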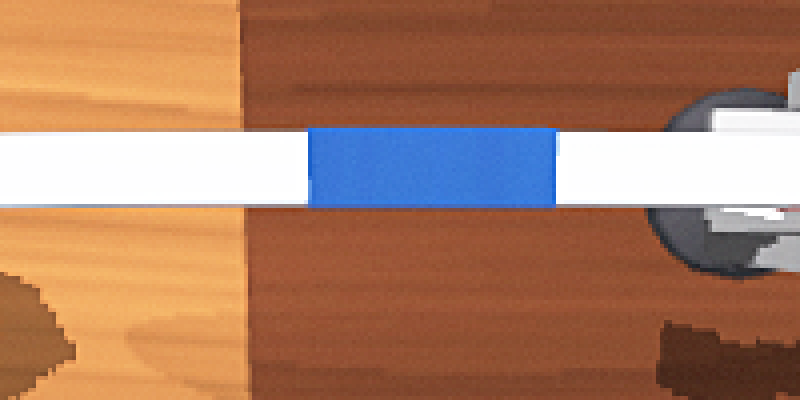

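View pics/w12.png

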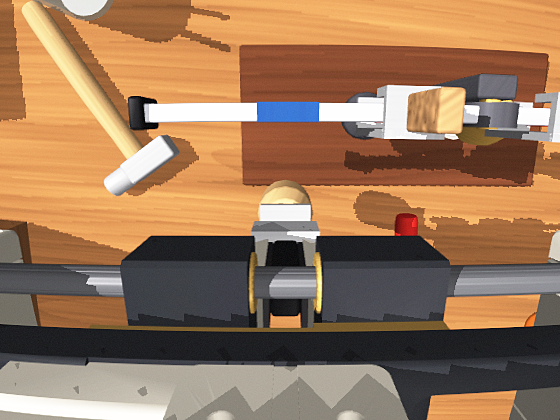

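View pics/s12c.png

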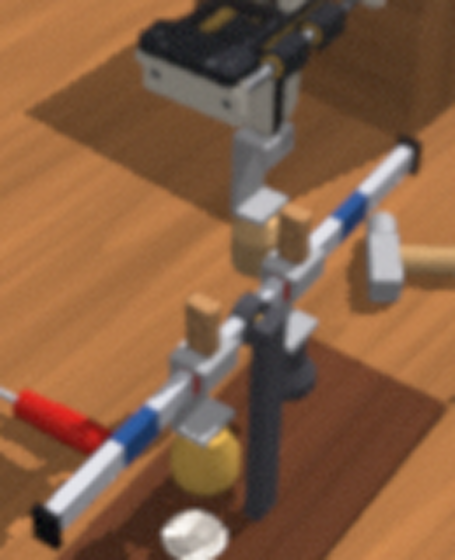

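```bash
python3 -c "
from h import *
c=cap('wrist')
W=lambda u,v:(u/4+180-.375,v/4+70-.375)
print(c['o'])
for z in (200,205,210):
  a=onz(c,*W(309,168),z);b=onz(c,*W(556,168),z);print(z,(a+b)/2,np.linalg.norm(a-b))
go([575.3,173.6,258],0.077)
"
```

```text
[569.41260854 173.47926002 396.64402549]
200 [575.64282714 172.8502738  200.        ] 34.02805781409582
205 [575.48441352 172.86626681 205.        ] 33.162838092084144
210 [575.32599989 172.88225983 210.        ] 32.29761837007247
grasp [505.2 168.9 258.9] axis [ 0.     0.002 -1.   ] yaw(mod pi) 0.0775 shift cm [ 0.09  0.07 -7.02] turn 0.028165201116695376 q6 1.6702539260397282 F [ 0.15  0.4  -1.95] w 11.6 t 12.45
```

arm_command(moves=[[0,0.03,-1.5,0,0],[0,0.05,-3.5,0,0],[0,0.1,-5.2,0,0],[0,0.12,-6.3,0,0],[0,0.12,-6.9,0,0],[0,0.12,-7.0,0,0],[0,0.12,-7.0,0,0],[0,0.12,-7.0,0,0]])

```text
time: 13.25
tool_pos: [574.5, 172.9, 418.0]
tcp_rot: [-1.639, 1.569, 1.581]
contact_force: [0.1, -0.3, -2.6]
grip_width: 11.6
```

```bash
python3 -c "
from h import *
go([575.3,173.0,233],0.077)
w=cap('wrist','w13.png')
s=cap('scene');f=s['frame'];cv2.imwrite('pics/s13c.png',cv2.resize(f[120:280,200:330],None,fx=3.5,fy=3.5,interpolation=2))
"
```

```text
grasp [574.5 173.2 259. ] axis [-0.     0.002 -1.   ] yaw(mod pi) 0.0777 shift cm [ 2.6   0.03 -0.07] turn 0.03924554271207987 q6 1.6567872050210715 F [ 0.06 -0.31 -2.65] w 11.6 t 13.25
```

View pics/w13.png

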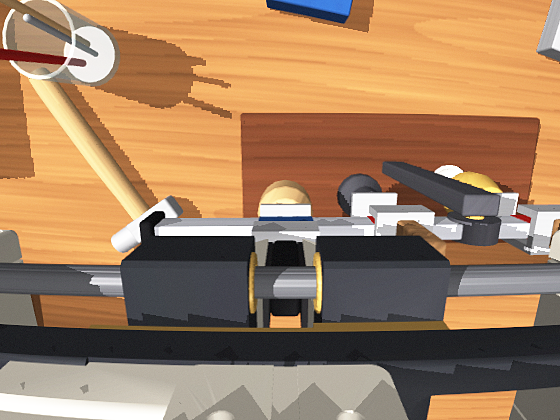

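View pics/s13c.png

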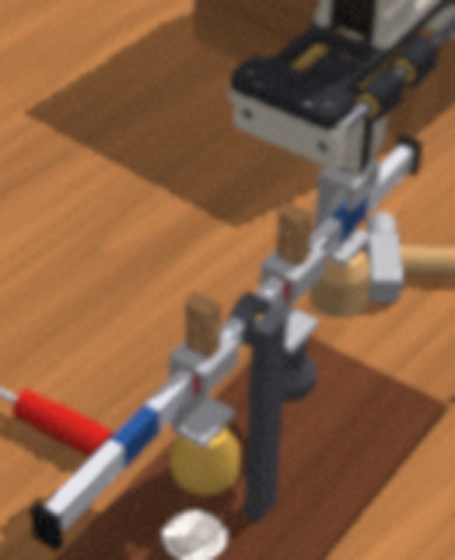

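arm_command(moves=[[0.6,0,-0.05,0,0],[1.2,0,-0.05,0,0],[1.8,0,-0.05,0,0],[2.2,0,-0.05,0,0],[2.5,0,-0.05,0,0],[2.8,0,-0.05,0,0],[3.0,0,-0.05,0,0],[3.2,0,-0.05,0,0],[3.3,0,-0.05,0,0],[3.3,0,-0.05,0,0]])

```text
time: 14.35
tool_pos: [575.2, 173.0, 385.2]
tcp_rot: [-1.893, 1.568, 1.326]
contact_force: [0.7, 0.9, -2.0]
grip_width: 12.1
```

```bash
python3 -c "
from h import *
go([575.3,173.0,220],0.077)
s=cap('scene');f=s['frame'];cv2.imwrite('pics/s14c.png',cv2.resize(f[120:280,200:330],None,fx=3.5,fy=3.5,interpolation=2))
go([575.3,173.0,220],0.077)
"
```

```text
grasp [575.3 173.4 226.2] axis [ 0.001  0.002 -1.   ] yaw(mod pi) 0.0777 shift cm [0.62 0.04 0.  ] turn 0.03791679364085948 q6 1.6566366855194667 F [ 0.67  0.85 -1.98] w 12.1 t 14.35
grasp [575.3 173.4 226.3] axis [ 0.001  0.002 -1.   ] yaw(mod pi) 0.0776 shift cm [0.63 0.04 0.  ] turn 0.036900631440207006 q6 1.656636860845959 F [-1.02  0.64 -1.23] w 12.0 t 14.4
```

View pics/s14c.png

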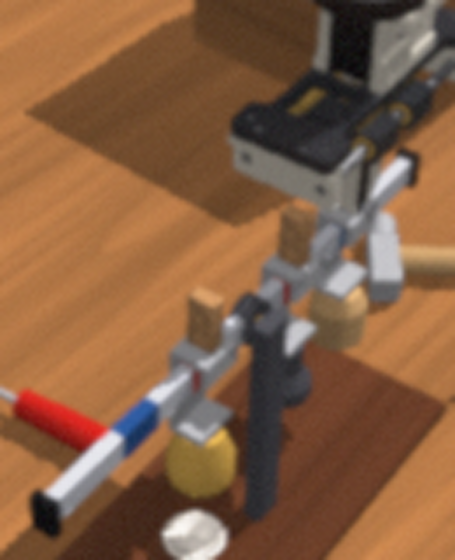

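arm_command(moves=[[0.15,0,0,0,0],[0.3,0,0,0,0],[0.45,0,0,0,0],[0.6,0,0,0,0],[0.6,0,0,0,0]])

```text
time: 14.9
tool_pos: [575.2, 173.1, 379.2]
tcp_rot: [-1.94, 1.568, 1.279]
contact_force: [-0.6, 1.2, 0.1]
grip_width: 11.9
```

```bash
python3 -c "
from h import *
s=cap('scene');f=s['frame'];cv2.imwrite('pics/s15c.png',cv2.resize(f[120:280,200:330],None,fx=3.5,fy=3.5,interpolation=2))
go([575.3,173.0,220],0.077)
s=cap('scene');go([575.3,173.0,220],0.077)
"
```

```text
grasp [575.3 173.5 220.3] axis [ 0.001  0.003 -1.   ] yaw(mod pi) 0.0777 shift cm [0.03 0.05 0.01] turn 0.04207685364501209 q6 1.6565958581500888 F [-0.13  1.04  0.22] w 12.3 t 14.95
grasp [575.3 173.4 220.3] axis [ 0.001  0.003 -1.   ] yaw(mod pi) 0.0777 shift cm [0.03 0.04 0.01] turn 0.03877218942114194 q6 1.6565934075428335 F [-1.44  0.78 -0.45] w 11.9 t 15.0
```

View pics/s15c.png

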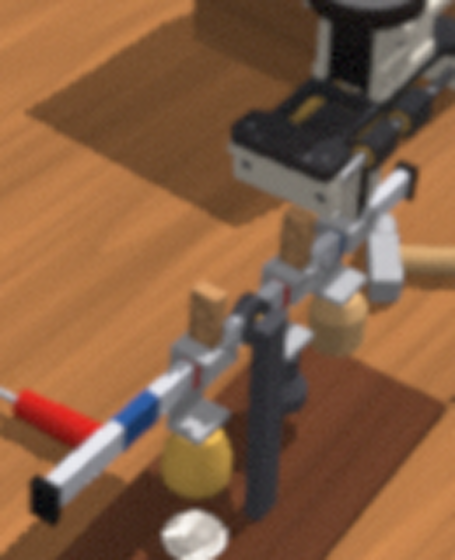

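arm_command(moves=[[0.1,0,0,0,0],[0.1,0,0,0,0.25],[0.1,0,0,0,0.25],[0.1,0,0,0,0.25],[0,0,0,0,0.25],[0,0,0,0,0.25]])

```text
time: 15.6
tool_pos: [575.3, 173.0, 379.5]
tcp_rot: [-2.087, 1.568, 1.132]
contact_force: [0.6, 0.2, 0.1]
grip_width: 23.1
```

```bash
python3 -c "
from h import *
s=cap('scene');f=s['frame'];cv2.imwrite('pics/s16c.png',cv2.resize(f[120:280,200:330],None,fx=3.5,fy=3.5,interpolation=2))
w=cap('wrist','w16.png')
go([575.3,173.0,220],0.077)
"
```

```text
grasp [575.4 173.4 220.4] axis [ 0.001  0.002 -1.   ] yaw(mod pi) 0.0776 shift cm [0.04 0.04 0.01] turn 0.03701360591873805 q6 1.6566003645765366 F [ 0.57  0.09 -0.69] w 22.9 t 15.7
```

View pics/s16c.png

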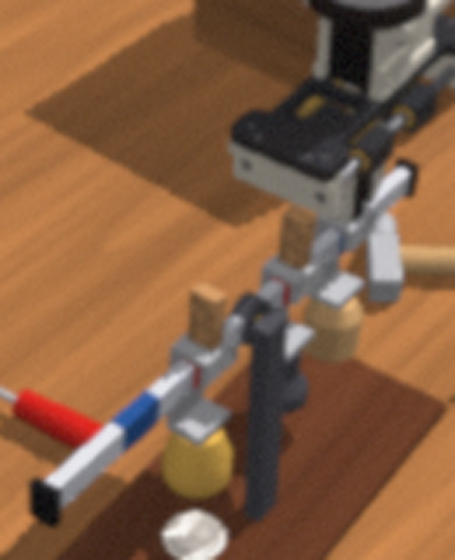

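View pics/w16.png

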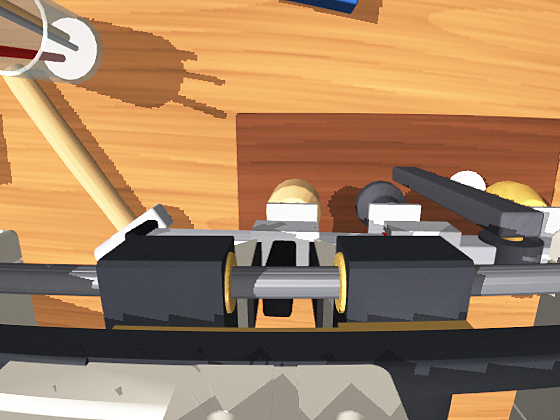

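arm_command(moves=[[-0.3,0,0,0,0.3],[-0.8,0,0,0,0.32],[-2,0,0,0,0.35],[-4,0,0,0,0.4],[-7,0,0,0,0.4],[-10,0,0,0,0.4],[-10,0,0,0,0.4]])

```text
time: 16.4
tool_pos: [575.1, 172.8, 485.4]
tcp_rot: [-2.858, 1.559, 0.361]
contact_force: [0.1, 0.7, 0.5]
grip_width: 36.5
```

```bash
python3 -c "
from h import *
go([588.4,4.1,300],0.077)
s=cap('scene');f=s['frame'];cv2.imwrite('pics/s17c.png',cv2.resize(f[140:280,200:340],None,fx=4.2,fy=4.2,interpolation=2))
w=cap('wrist','w17.png')
"
```

```text
grasp [576.8 173.4 326.4] axis [ 0.011  0.004 -1.   ] yaw(mod pi) 0.0777 shift cm [ 2.58 16.98  0.19] turn 0.04011451959402836 q6 1.6568042611600862 F [0.12 0.66 0.47] w 36.5 t 16.4
```

View pics/s17c.png

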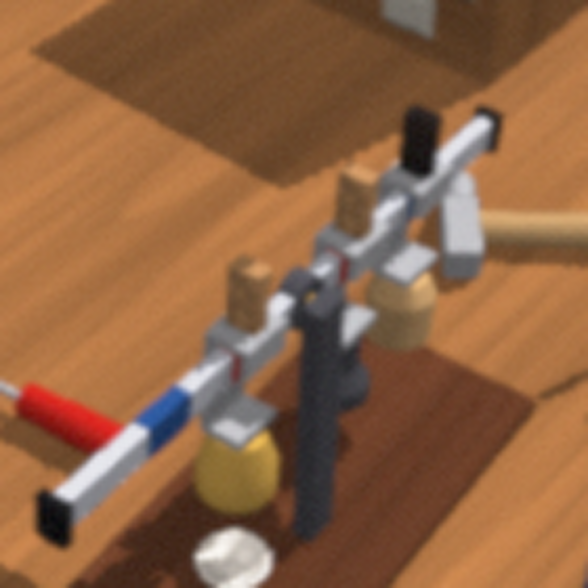

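View pics/w17.png

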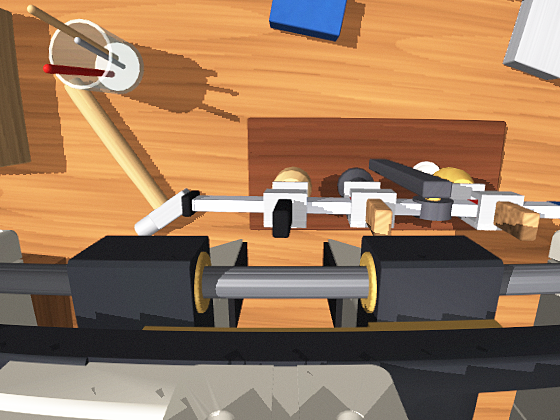

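```bash
cat > tilt.py <<'E'
from h import *
from scipy.optimize import minimize_scalar,least_squares
a=.077;P0=np.array([584.5,54.0,190])
def caps(s,img,th0):
    out=[]
    hsv=img.max(axis=2)
    for y in(198,-198):
        n=np.array([-np.sin(a)*np.cos(th0),np.cos(a)*np.cos(th0),np.sin(th0)])
        p=proj(s,P0+y*n).round().astype(int)
        x0,y0=p-[11,13];sub=hsv[y0:y0+27,x0:x0+23]
        nb,lab,st,ce=cv2.connectedComponentsWithStats((sub<55).astype(np.uint8))
        if nb<2: out.append((np.nan,np.nan,0));continue
        # nearest comp to centre w/ area
        k=max(range(1,nb),key=lambda k:st[k,4]);out.append((ce[k][0]+x0,ce[k][1]+y0,st[k,4]))
    return np.array(out)
def tilt(s,img,th0=0):
    for _ in range(3):
        C=caps(s,img,th0)
        def f(th):
            n=np.array([-np.sin(a)*np.cos(th),np.cos(a)*np.cos(th),np.sin(th)])
            q=[proj(s,P0+y*n) for y in(201,-201)];return q[1][1]-q[0][1]
        from scipy.optimize import brentq
        d=C[1,1]-C[0,1];th0=brentq(lambda t:f(t)-d,-.3,.3)
    return th0,C
if __name__=='__main__':
    s=cap('scene','now.png')
    for fn,t0 in(('scene0.png',-.06),('s9.png',.036),('now.png',-.06)):
        t,C=tilt(s,cv2.imread('pics/'+fn),t0);print(fn,round(t,4),C.round(1).tolist())
E
python3 tilt.py
```

```text
Traceback (most recent call last):
  File "tilt.py", line 28, in <module>
    t,C=tilt(s,cv2.imread('pics/'+fn),t0);print(fn,round(t,4),C.round(1).tolist())
        ~~~~^^^^^^^^^^^^^^^^^^^^^^^^^^^^^
  File "tilt.py", line 23, in tilt
    d=C[1,1]-C[0,1];th0=brentq(lambda t:f(t)-d,-.3,.3)
                        ~~~~~~^^^^^^^^^^^^^^^^^^^^^^^^
ValueError: The function value at x=-0.3 is NaN; solver cannot continue.
```

```bash
python3 - <<'E'
from tilt import *
s=cap('scene')
for fn,t0 in(('scene0.png',-.06),('s9.png',.036),('now.png',-.06)):
    im=cv2.imread('pics/'+fn)
    for y in(198,-198):
        n=np.array([-np.sin(a)*np.cos(t0),np.cos(a)*np.cos(t0),np.sin(t0)])
        p=proj(s,P0+y*n).round().astype(int);x0,y0=p-[11,13];sub=im.max(axis=2)[y0:y0+27,x0:x0+23]
        print(fn,y,p,sub.min(),np.argwhere(sub<70).mean(0)[::-1]+[x0,y0],(sub<70).sum())
E
```

```text
scene0.png 198 [315 170] 63 [317.28571429 169.42857143] 7
scene0.png -198 [214 262] 9 [212.39189189 263.75675676] 74
s9.png 198 [316 164] 49 [316.8125 161.8125] 16
s9.png -198 [214 268] 10 [213.55223881 270.58208955] 67
now.png 198 [315 170] 61 [315.75       169.41666667] 12
now.png -198 [214 262] 11 [212.41558442 263.18181818] 77
```

```bash
python3 -c "
from h import *
go([588.3,5.1,320],0.077)"
```

```text
grasp [574.9 173.1 319.6] axis [-0.001  0.002 -1.   ] yaw(mod pi) 0.0776 shift cm [-0.07 16.85 -0.04] turn 0.03557157748656174 q6 1.6567905496702386 F [-0.29 -0.22  0.14] w 36.7 t 16.6
```

arm_command(moves=[[0,3,0,0,0.35],[0,7,0,0,0.35],[0,11,0,0,0.35],[0,14.5,0,0,0.35],[0,16.8,0,0,0.35],[0,16.8,0,0,0.35],[0,16.8,0,0,0.35]])

```text
time: 17.3
tool_pos: [588.0, 5.1, 477.3]
tcp_rot: [-0.914, 1.567, 2.304]
contact_force: [-0.6, 0.6, 0.6]
grip_width: 32.2
```

```bash
python3 -c "
from h import *
go([588.3,5.1,231.5],0.077)
c=cap('wrist','w18.png');s=cap('scene','s18.png');cap('top','t18.png')
cv2.imwrite('pics/w18c.png',cv2.resize(c['frame'][160:260,60:260],None,fx=4,fy=4,interpolation=2))
cv2.imwrite('pics/w18d.png',cv2.resize(c['frame'][160:260,200:400],None,fx=4,fy=4,interpolation=2))
th=-.069;a=.077;B=np.array([584.5,54.0,190]);n=np.array([-np.sin(a)*np.cos(th),np.cos(a)*np.cos(th),np.sin(th)]);z=np.array([np.sin(a)*np.sin(th),-np.cos(a)*np.sin(th),np.cos(th)])
for y in (137,120,103,67,50,33,-34,-51,-68): print(y,(proj(c,B+y*n+15*z)-[60,160])*4,(proj(c,B+y*n+55*z)-[60,160])*4)
"
```

```text
grasp [587.6   5.6 318.3] axis [-0.003  0.003 -1.   ] yaw(mod pi) 0.0765 shift cm [ 8.68  0.08 -0.09] turn -0.026323192679008418 q6 1.3718987265209173 F [-0.57  0.55  0.61] w 32.2 t 17.3
137 [-20.01833613 186.73848798] [-173.38648645  240.85448563]
120 [ 54.5657067  188.19542578] [-91.19696626 243.29920138]
103 [131.35914769 189.69107288] [ -5.68562714 245.76854657]
67 [300.80680981 192.97680466] [185.68644415 251.05645063]
50 [383.80735273 194.57958099] [280.56154921 253.5696482 ]
33 [468.55482488 196.21187687] [378.07592574 256.08513322]
-34 [816.90492196 202.87978363] [783.99321853 265.89286047]
-51 [908.18053695 204.61637138] [891.28543326 268.31815413]
-68 [1000.28807343  206.36442506] [999.77728155 270.70155558]
```

View pics/w18.png

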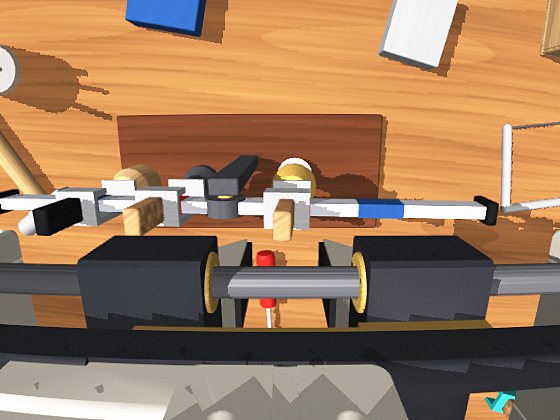

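View pics/w18c.png

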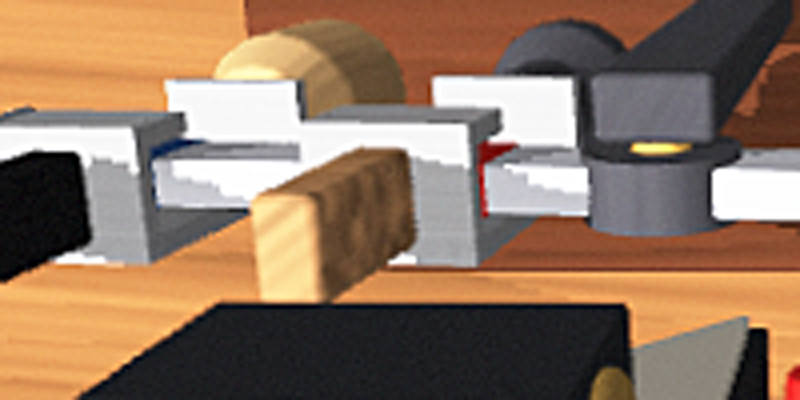

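View pics/w18d.png

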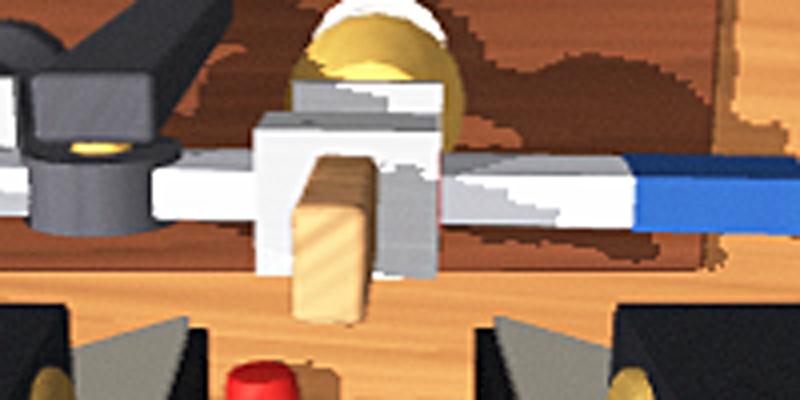

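arm_command(moves=[[2.5,0.05,-0.05,0,0.33],[5,0.08,-0.05,0,0.33],[7,0.08,-0.05,0,0.33],[8.2,0.08,-0.05,0,0.33],[8.5,0.08,-0.05,0,0.33],[8.5,0.08,-0.05,0,0.33],[8.5,0.08,-0.05,0,0.33]])

```text
time: 18.15
tool_pos: [588.6, 6.1, 394.1]
tcp_rot: [-1.882, 1.568, 1.339]
contact_force: [0.2, -0.5, 0.2]
grip_width: 30.1
```

```bash
python3 -c "
from h import *
a=.077
go(np.array([584.5,54,231])-56*np.array([-.077,.997,0]),0.077)
c=cap('wrist','w19.png');s=cap('scene','s19.png')
cv2.imwrite('pics/s19c.png',cv2.resize(s['frame'][150:280,200:330],None,fx=4.5,fy=4.5,interpolation=2))
cv2.imwrite('pics/w19c.png',cv2.resize(c['frame'][160:340,160:420],None,fx=3,fy=3,interpolation=2))
"
```

```text
grasp [588.7   6.5 235.1] axis [ 0.001  0.002 -1.   ] yaw(mod pi) 0.0794 shift cm [0.41 0.83 0.06] turn 0.13791661904494013 q6 1.370359173377295 F [ 0.19 -0.5   0.17] w 30.1 t 18.15
```

View pics/s19c.png

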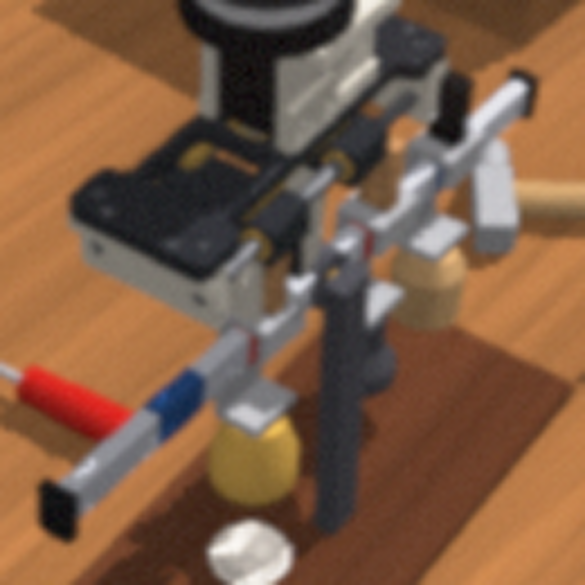

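View pics/w19c.png

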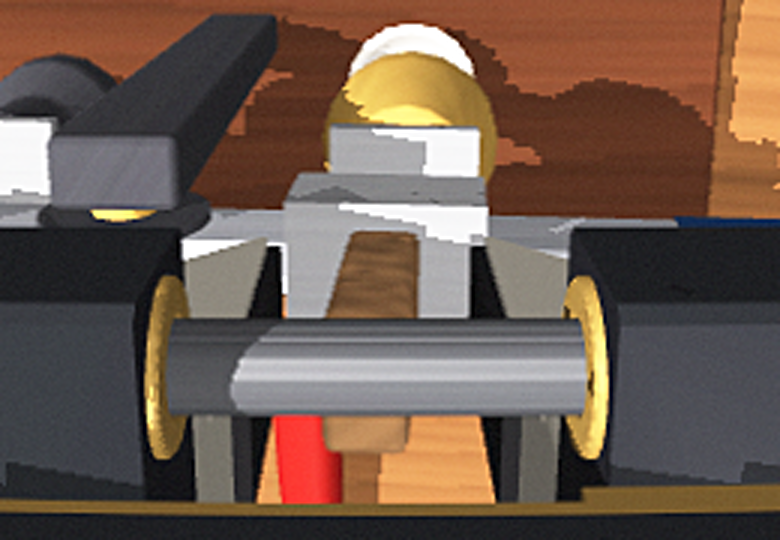

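arm_command(moves=[[0.2,0,0,0,0.17],[0.3,0,0,0,0.17],[0.3,0,0,0,0.17],[0.3,0,0,0,0.17]])

```text
time: 18.65
tool_pos: [588.5, 5.9, 391.0]
tcp_rot: [-1.883, 1.568, 1.338]
contact_force: [0.5, -0.1, 0.1]
grip_width: 15.6
```

```bash
python3 -c "
from h import *
go(np.array([584.5,54,232])-80*np.array([-.077,.997,0]),0.077)"
```

```text
grasp [588.6   6.3 232. ] axis [ 0.001  0.002 -1.   ] yaw(mod pi) 0.0791 shift cm [-0.    3.21  0.05] turn 0.12169377197125039 q6 1.3703037351993177 F [ 0.54 -0.13  0.07] w 15.6 t 18.65
```

arm_command(moves=[[0,0.3,0,0,0.17],[0,0.6,0,0,0.17],[0,0.9,0,0,0.17],[0,1.2,0,0,0.17],[0,1.5,0,0,0.17],[0,1.8,0,0,0.17],[0,2.1,0,0,0.17],[0,2.4,0,0,0.17],[0,2.7,0,0,0.17],[0,2.7,0,0,0.17]])

```text
time: 19.65
tool_pos: [590.7, -21.4, 390.9]
tcp_rot: [-1.824, 1.568, 1.397]
contact_force: [-0.2, 1.3, -1.0]
grip_width: 15.6
```

```bash
python3 -c "
from h import *
c=cap('wrist','w20.png');go(np.array([584.5,54,232])-86*np.array([-.077,.997,0]),0.077)
s=cap('scene','s20.png')
cv2.imwrite('pics/s20c.png',cv2.resize(s['frame'][150:280,200:330],None,fx=4.5,fy=4.5,interpolation=2))
cv2.imwrite('pics/w20c.png',cv2.resize(c['frame'][160:340,160:420],None,fx=3,fy=3,interpolation=2))
"
```

```text
grasp [590.8 -20.9 231.9] axis [ 0.     0.002 -1.   ] yaw(mod pi) 0.0787 shift cm [-0.01  1.08  0.05] turn 0.10023701736607243 q6 1.3252848264293724 F [-0.42  1.32 -0.33] w 15.7 t 19.7
```

View pics/s20c.png

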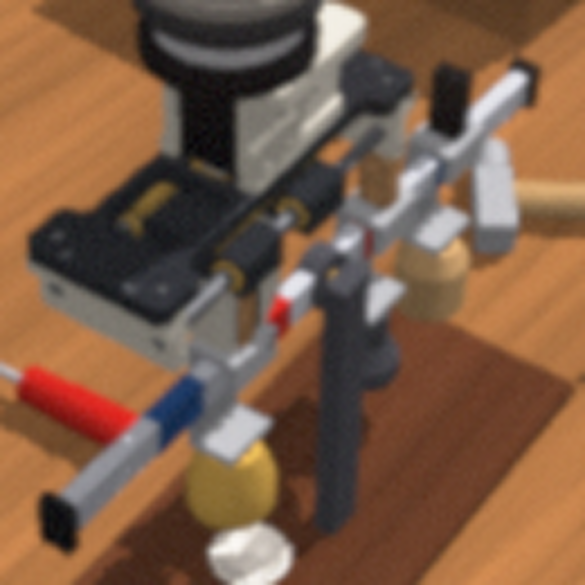

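View pics/w20c.png

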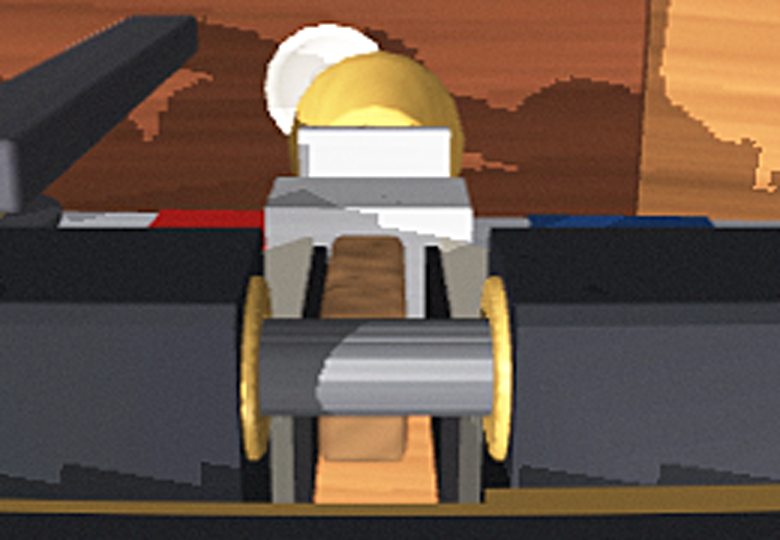

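arm_command(moves=[[0,0.3,0,0,0.17],[0,0.6,0,0,0.17],[0,0.9,0,0,0.17],[0,1.1,0,0,0.17],[0,1.1,0,0,0.17],[0,0.95,0,0,0.22],[0,0.9,0,0,0.28],[0,0.9,0,0,0.3]])

```text
time: 20.55
tool_pos: [591.4, -30.0, 391.1]
tcp_rot: [-2.062, 1.569, 1.159]
contact_force: [-0.7, 0.0, -0.4]
grip_width: 26.5
```

```bash
python3 - <<'E'
from h import *
c=cap('wrist','w21.png');go(np.array([584.5,54,232])-86*np.array([-.077,.997,0]),0.077)
s=cap('scene','s21.png')
im=s['frame']
for fn in('scene0.png','s9.png','s18.png','s21.png'):
    m=cv2.imread('pics/'+fn).max(axis=2)
    o=[]
    for x0,y0,x1,y1,th in((200,245,226,285,70),):
        q=np.argwhere(m[y0:y1,x0:x1]<th);o.append((q.mean(0)[::-1]+[x0,y0]).round(2).tolist()+[len(q)])
    print(fn,o)
cv2.imwrite('pics/s21c.png',cv2.resize(s['frame'][150:280,200:330],None,fx=4.5,fy=4.5,interpolation=2))
cv2.imwrite('pics/w21c.png',cv2.resize(c['frame'][160:340,160:420],None,fx=3,fy=3,interpolation=2))
E
```

```text
grasp [591.5 -29.8 232. ] axis [ 0.001  0.002 -1.   ] yaw(mod pi) 0.0791 shift cm [0.   0.19 0.05] turn 0.12030694956923728 q6 1.3104708109298713 F [-0.52  0.18 -0.62] w 27.0 t 20.6
scene0.png [[214.27, 266.99, 90]]
s9.png [[214.57, 272.05, 76]]
s18.png [[214.41, 266.65, 96]]
s21.png [[213.32, 268.0, 74]]
```

View pics/s21c.png

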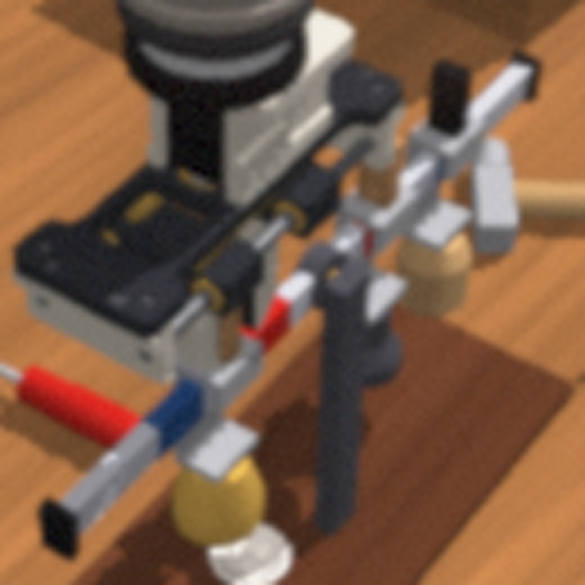

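View pics/w21c.png

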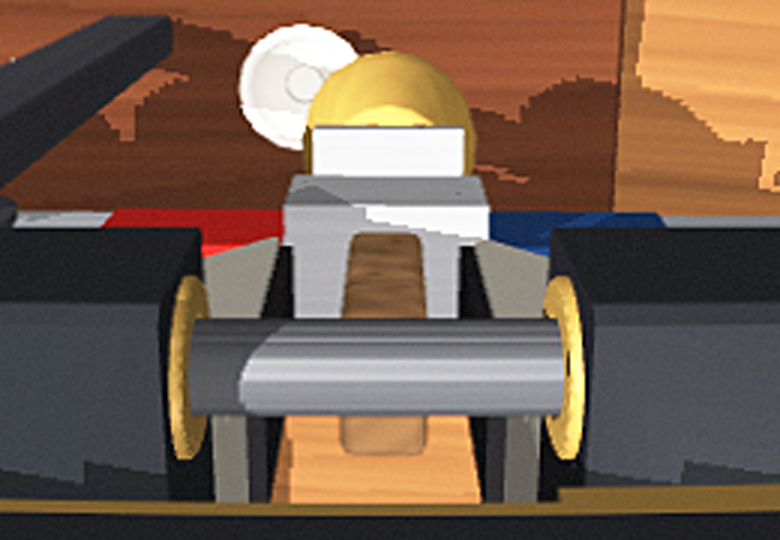

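arm_command(moves=[[-0.5,0,0,0,0.3],[-1.5,0,0,0,0.35],[-4,0,0,0,0.35],[-7,0,0,0,0.35],[-9,0,0,0,0.35],[-9,0,6,0,0.35],[-9,0,10,0,0.35],[-9,0,10,0,0.35],[-9,0,10,0,0.35],[-9,0,10,0,0.35]])

```text
time: 21.65
tool_pos: [492.5, -38.3, 482.1]
tcp_rot: [-2.853, 1.567, 0.368]
contact_force: [-0.1, -0.3, -0.7]
grip_width: 32.1
```

```bash
python3 - <<'E'
from h import *
c=cap('wrist','w22.png');go([591,-30,300],0.077)
s=cap('scene','s22.png');t=cap('top','t22.png')
cv2.imwrite('pics/s22a.png',cv2.resize(s['frame'][245:285,190:240],None,fx=12,fy=12,interpolation=2))
cv2.imwrite('pics/s22b.png',cv2.resize(s['frame'][145:185,290:340],None,fx=12,fy=12,interpolation=2))
cv2.imwrite('pics/t22c.png',cv2.resize(t['frame'][180:240,185:395],None,fx=3.8,fy=3.8,interpolation=2))
E
```

```text
grasp [493.2 -38.  322.6] axis [ 0.003  0.002 -1.   ] yaw(mod pi) 0.0792 shift cm [ 2.29 -0.02 -9.81] turn 0.12704472237415224 q6 1.2579710282815295 F [ 0.02 -0.4  -0.77] w 32.1 t 21.7
```

View pics/s22a.png

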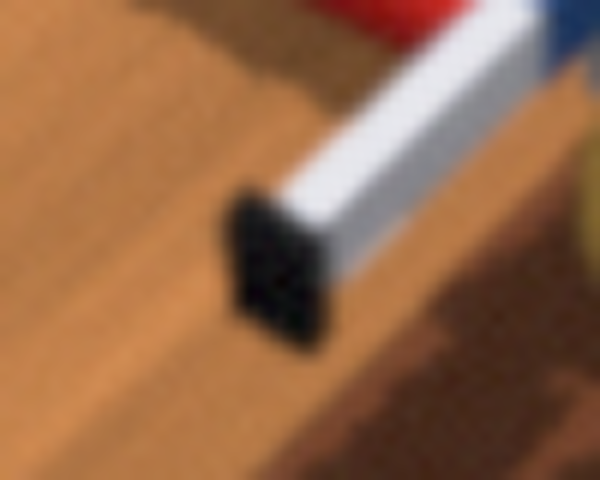

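View pics/s22b.png

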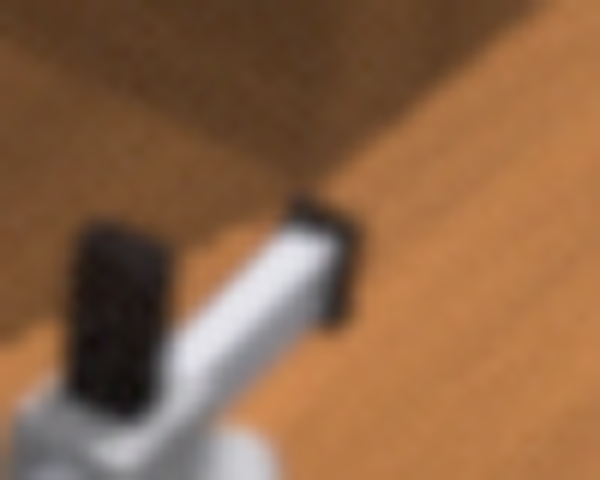

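View pics/w22.png

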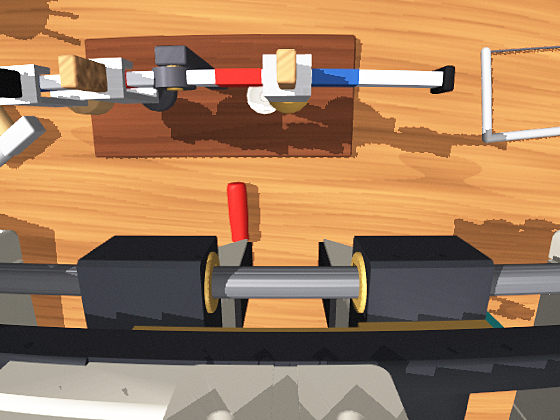

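View pics/t22c.png

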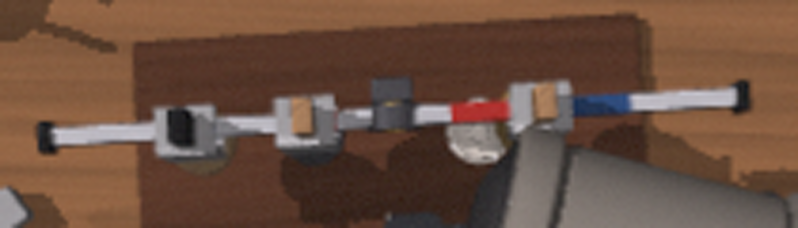

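```bash
python3 - <<'E'
from h import *
s=cap('scene');a=.077;P0=np.array([584.5,54.0,190])
x=np.array([np.cos(a),np.sin(a),0])
for th in(-.02,-.01,0,.01,.02):
    n=np.array([-np.sin(a)*np.cos(th),np.cos(a)*np.cos(th),np.sin(th)]);z=np.cross(x,n)
    f=lambda X,Y,Z,o:((proj(s,P0+X*x+Y*n+Z*z)-o+.46)*12).round().astype(int).tolist()
    A=[190,245];B=[290,145]
    print(th,'A',[f(X,-196,10,A) for X in(-5,5)],'B',[f(X,196,10,B) for X in(-5,5)],'capA',[f(X,-200,Z,A) for X,Z in((-9,14),(9,-14),(9,14),(-9,-14))],'capB',[f(X,200,Z,B) for X,Z in((-9,14),(9,14),(9,-14))])
E
```

```text
-0.02 A [[275, 183], [323, 211]] B [[289, 230], [330, 248]] capA [[239, 171], [332, 332], [325, 221], [248, 282]] capB [[284, 198], [359, 230], [344, 337]]
-0.01 A [[275, 191], [323, 219]] B [[289, 223], [331, 240]] capA [[239, 179], [334, 339], [325, 230], [250, 289]] capB [[284, 191], [359, 223], [345, 329]]
0 A [[276, 199], [323, 227]] B [[290, 215], [332, 233]] capA [[240, 188], [335, 346], [325, 238], [251, 296]] capB [[285, 184], [360, 215], [346, 321]]
0.01 A [[276, 207], [323, 235]] B [[291, 208], [332, 226]] capA [[240, 196], [336, 353], [325, 247], [252, 303]] capB [[285, 176], [361, 208], [348, 313]]
0.02 A [[277, 215], [324, 243]] B [[291, 201], [333, 219]] capA [[240, 204], [337, 360], [326, 255], [254, 310]] capB [[286, 169], [361, 201], [349, 306]]
```

arm_command(moves=[[2,2,-1,0,0.35],[5,5,-2,0,0.35],[7,5.1,-2.8,0,0.35],[7.2,5.1,-2.8,0,0.35],[7.2,5.1,-2.8,0,0.35],[7.2,5.1,-2.8,0,0.35]])

```text
time: 22.45
tool_pos: [524.7, -86.3, 410.0]
tcp_rot: [-2.702, 1.568, 0.52]
contact_force: [0.1, -0.5, 0.7]
grip_width: 32.0
```

```bash
cat > rec.py <<'E'
from h import *
import sys,pickle
n=sys.argv[1];go([584,54,250],.077)
c=cap('wrist','v%s.png'%n);c2=cap('wrist')
c['oo']=[c['o'],c2['o']];pickle.dump((c,c2),open('v%s.pkl'%n,'wb'))
a=.077;P0=np.array([584.5,54.0,200]);n_=np.array([-np.sin(a),np.cos(a),0])
for y in(-196,196):
    p=proj(c,P0+y*n_);print(y,p.round())
    if 0<p[0]<560 and 0<p[1]<420:
        u,v=(p-[30,30]).astype(int);u=max(u,0);v=max(v,0);print('crop',u,v)
        cv2.imwrite('pics/v%sc.png'%n,cv2.resize(c['frame'][v:v+60,u:u+60],None,fx=10,fy=10,interpolation=2))
print(c['o'],c2['o'],c['Rm'][:,2],c2['Rm'][:,2])
E
python3 rec.py 1
```

```text
grasp [525.1 -86.1 251. ] axis [ 0.003  0.001 -1.   ] yaw(mod pi) 0.0801 shift cm [  0.13 -13.49  -6.99] turn 0.17722126027915833 q6 1.1823411303888294 F [ 0.11 -0.54  0.71] w 32.0 t 22.45
-196 [399. 114.]
crop 369 84
196 [-173.  136.]
[589.03685102 -81.1845946  389.17287717] [588.97024153 -81.14253081 389.39771058] [-0.2406625  -0.01833041 -0.97043576] [-0.24018045 -0.01850025 -0.97055195]
```

arm_command(moves=[[0,4,0,0,0.35],[0,8,0,0,0.35],[0,11,0,0,0.35],[0,12,0,0,0.35],[0,12,0,0,0.35],[0,12,0,0,0.35]])

```text
time: 23.15
tool_pos: [534.1, -204.9, 410.4]
tcp_rot: [-2.76, 1.567, 0.462]
contact_force: [-0.4, 1.2, -0.6]
grip_width: 32.4
```

```bash
python3 rec.py 2
```

```text
grasp [ 534.6 -204.7  251.4] axis [ 0.003  0.002 -1.   ] yaw(mod pi) 0.0805 shift cm [  0.2  -25.39  -7.  ] turn 0.19928773575068448 q6 0.9884334322789193 F [-0.39  1.2  -0.57] w 32.4 t 23.15
-196 [177. 114.]
crop 147 83
196 [-147.  158.]
[ 598.37930913 -199.78843352  389.67126179] [ 598.46120827 -199.39215391  389.65435868] [-0.23981776 -0.01819127 -0.97064747] [-0.23982961 -0.01842483 -0.97064014]
```

View pics/v1c.png

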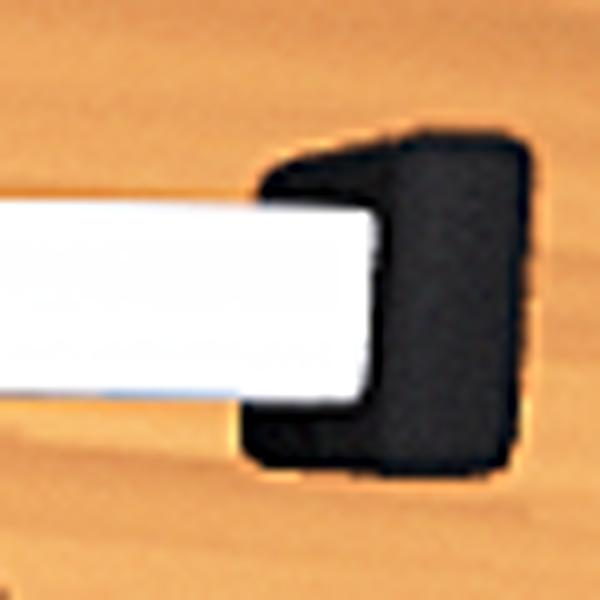

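View pics/v2c.png

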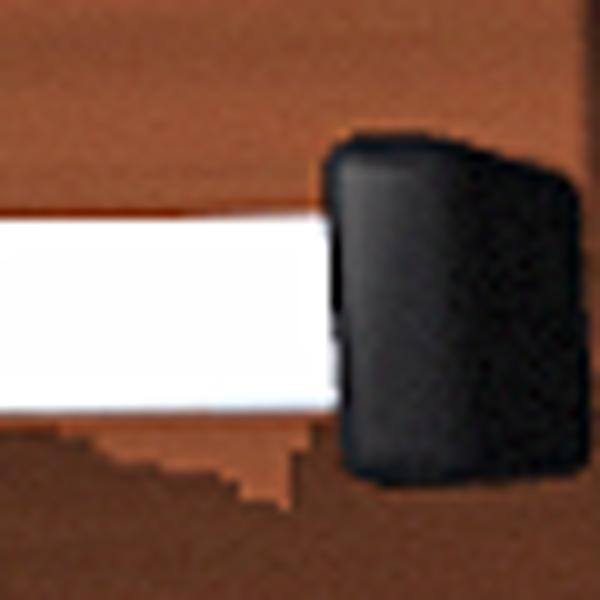

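```bash
python3 - <<'E'
import cv2,numpy as np
for n,(u,v) in(('1',(369,84)),('2',(147,83))):
    f=cv2.imread(f'pics/v{n}.png').max(axis=2).astype(int)
    for r in (26,30,34): print(n,r,u,f[v+r,u+28:u+60].tolist())
E
```

```text
1 26 369 [255, 255, 255, 255, 255, 255, 255, 255, 255, 89, 10, 33, 44, 44, 46, 44, 43, 47, 39, 41, 38, 40, 35, 27, 99, 221, 238, 230, 227, 227, 227, 227]
1 30 369 [255, 255, 255, 255, 255, 255, 255, 255, 255, 31, 19, 32, 41, 50, 48, 46, 41, 42, 40, 38, 38, 36, 39, 25, 130, 255, 241, 235, 236, 236, 236, 235]
1 34 369 [255, 255, 255, 255, 255, 255, 255, 255, 223, 0, 27, 36, 41, 45, 44, 45, 41, 44, 42, 40, 41, 41, 31, 26, 124, 253, 236, 233, 233, 233, 233, 234]
2 26 147 [255, 255, 255, 255, 255, 4, 71, 82, 77, 67, 57, 50, 45, 44, 46, 36, 35, 27, 15, 20, 15, 17, 16, 16, 5, 15, 16, 19, 10, 8, 48, 85]
2 30 147 [254, 254, 255, 255, 255, 0, 57, 77, 66, 62, 56, 50, 41, 42, 40, 40, 32, 16, 24, 17, 13, 17, 16, 19, 12, 16, 14, 15, 11, 11, 60, 100]
2 34 147 [255, 255, 255, 255, 255, 163, 33, 63, 61, 58, 47, 44, 44, 41, 42, 42, 32, 23, 19, 12, 18, 14, 16, 15, 17, 17, 11, 14, 8, 11, 26, 106]
```

```bash
python3 - <<'E'
from h import *
import pickle
A=pickle.load(open('v1.pkl','rb'));B=pickle.load(open('v2.pkl','rb'))
def avg(p):
    c=dict(p[0]);c['o']=(p[0]['o']+p[1]['o'])/2;c['Rm']=R.from_matrix([p[0]['Rm'],p[1]['Rm']]).mean().as_matrix();return c
A=avg(A);B=avg(B)
print('outer',tri(ray(A,369+51.55,84+29.7),ray(B,147+44.1,83+30.4)))
print('inner',tri(ray(A,369+37.9,84+29.7),ray(B,147+32.0,83+30.4)))
E
python3 - <<'E'
E
```

```text
outer (array([ 600.35855635, -150.54005211,  206.61010003]), [np.float64(0.16787830037515158), np.float64(0.16787830037514936)])
inner (array([ 599.83020039, -143.80904359,  205.23874003]), [np.float64(0.06668556898157173), np.float64(0.06668556898144781)])
```

arm_command(moves=[[0,-5,0,0,0.35],[0,-10,0,0,0.35],[0,-15,0,0,0.35],[0,-20,0,0,0.35],[0,-25,0,0,0.35],[0,-30,0,0,0.35],[0,-35,0,0,0.35],[0,-39.2,0,0,0.35],[0,-39.2,0,0,0.35],[0,-39.2,0,0,0.35]])

```text
time: 24.25
tool_pos: [501.3, 187.8, 411.0]
tcp_rot: [-2.887, 1.567, 0.34]
contact_force: [-0.3, -0.4, -0.6]
grip_width: 32.0
```

```bash
python3 rec.py 3
```

```text
grasp [501.9 188.  252. ] axis [ 0.003  0.001 -1.   ] yaw(mod pi) 0.0855 shift cm [ 0.21 14.06 -7.03] turn 0.4898353709371046 q6 1.700269133408248 F [-0.29 -0.37 -0.59] w 32.0 t 24.25
-196 [744. 141.]
196 [182. 109.]
crop 151 78
[565.6397675  193.29267047 390.2685597 ] [566.00499521 191.99780594 390.24802335] [-0.23965032 -0.01987965 -0.97065572] [-0.23975257 -0.01949551 -0.97063826]
```

arm_command(moves=[[0,0,0,-0.3,0.35],[0,0,0,-0.3,0.35]])

```text
time: 24.55
tool_pos: [502.2, 184.8, 411.1]
tcp_rot: [-2.933, 1.567, 0.295]
contact_force: [-0.2, 0.6, -0.5]
grip_width: 32.2
```

```bash
python3 rec.py 3
```

```text
grasp [502.7 185.  252.1] axis [ 0.004  0.001 -1.   ] yaw(mod pi) 0.0855 shift cm [ 0.23 13.75 -6.98] turn 0.48611886416046124 q6 1.6945707528786382 F [-0.24  0.6  -0.54] w 32.2 t 24.55
-196 [743. 141.]
196 [176. 110.]
crop 146 79
[566.46345247 190.2962388  390.36515791] [566.46778272 190.38845532 390.34103465] [-0.23959941 -0.02001948 -0.97066541] [-0.23964094 -0.01997904 -0.97065599]
```

arm_command(moves=[[0,-4,0,0,0.35],[0,-8,0,0,0.35],[0,-11,0,0,0.35],[0,-12,0,0,0.35],[0,-12,0,0,0.35],[0,-12,0,0,0.35],[0,-12,0,0,0.35]])

```text
time: 25.35
tool_pos: [492.3, 303.3, 411.2]
tcp_rot: [-3.032, 1.567, 0.194]
contact_force: [-0.3, 0.4, -1.1]
grip_width: 32.0
```

```bash
python3 rec.py 4;python3 - <<'E'
import cv2,numpy as np
f=cv2.imread(f'pics/v3.png').max(axis=2).astype(int);print(f[107:112:2,151:211].tolist())
E
```

```text
grasp [492.8 303.5 252.2] axis [ 0.004  0.001 -1.   ] yaw(mod pi) 0.084 shift cm [ 0.24 25.62 -6.99] turn 0.401427368306547 q6 1.90691805600649 F [-0.31  0.37 -1.08] w 32.0 t 25.35
-196 [717. 162.]
196 [397. 110.]
crop 367 80
[556.57596128 308.69953355 390.49179614] [556.60213693 308.72063223 390.54745781] [-0.23965498 -0.0200335  -0.9706514 ] [-0.23955523 -0.01989351 -0.97067891]
[[240, 242, 240, 240, 239, 239, 239, 244, 249, 108, 62, 81, 75, 69, 60, 53, 49, 48, 42, 36, 28, 23, 20, 0, 28, 217, 208, 255, 255, 197, 255, 255, 255, 255, 255, 255, 255, 255, 255, 255, 255, 255, 255, 255, 255, 255, 255, 255, 255, 255, 255, 255, 255, 255, 255, 255, 255, 255, 255, 255], [239, 237, 238, 240, 238, 238, 240, 243, 248, 184, 54, 80, 70, 68, 54, 51, 47, 49, 42, 40, 25, 25, 20, 3, 18, 229, 216, 208, 207, 209, 255, 255, 255, 255, 255, 255, 255, 255, 255, 255, 255, 255, 255, 255, 255, 255, 255, 255, 255, 255, 255, 255, 255, 255, 255, 255, 255, 255, 255, 255], [241, 242, 242, 242, 242, 241, 242, 244, 247, 180, 50, 72, 69, 64, 55, 50, 51, 42, 41, 37, 30, 26, 20, 10, 0, 241, 221, 212, 211, 219, 255, 255, 255, 255, 255, 255, 255, 255, 255, 255, 255, 255, 255, 255, 255, 255, 255, 255, 255, 255, 255, 255, 255, 255, 255, 255, 255, 255, 255, 255]]
```

View pics/v3c.png

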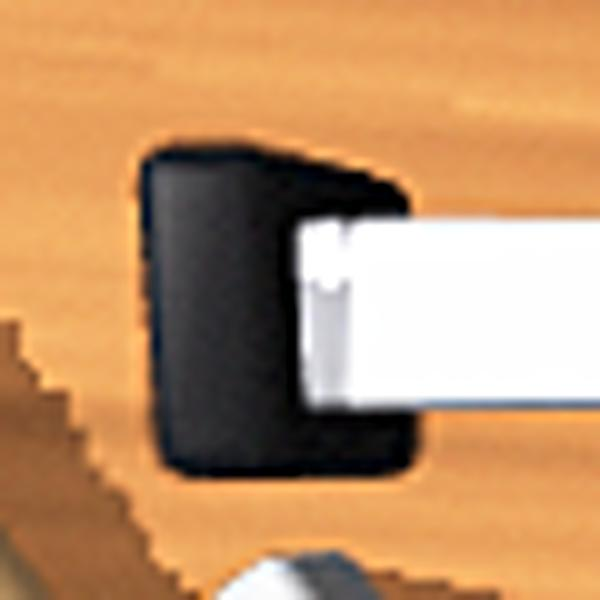

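View pics/v4c.png

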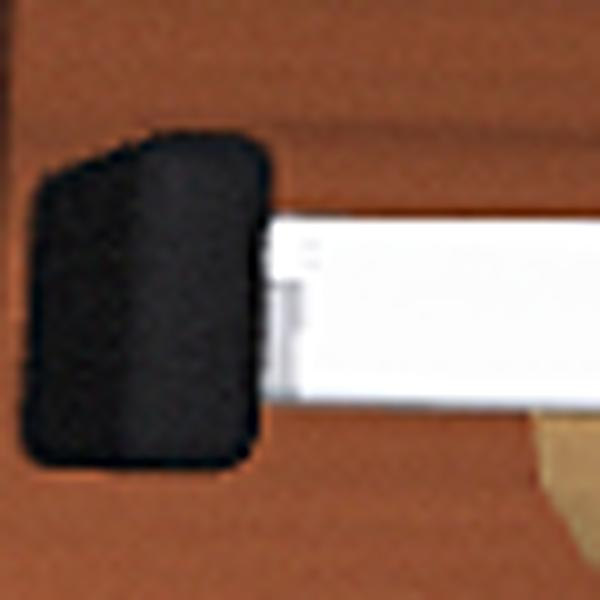

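```bash
python3 - <<'E'
from h import *
import pickle
f=cv2.imread('pics/v4.png').max(axis=2).astype(int)
for r in(106,110,114): print(r,f[r,367:400].tolist())
f=cv2.imread('pics/v3.png').max(axis=2).astype(int)
for r in(106,110,114): print(r,f[r,158:182].tolist())
E
```

```text
106 [134, 169, 106, 17, 20, 25, 22, 18, 21, 19, 20, 16, 22, 27, 32, 33, 41, 45, 40, 35, 37, 37, 36, 33, 28, 4, 133, 255, 255, 255, 250, 245, 254]
110 [135, 163, 101, 15, 18, 20, 17, 22, 27, 24, 16, 25, 15, 30, 35, 43, 43, 41, 40, 36, 39, 38, 35, 38, 31, 7, 87, 225, 210, 201, 241, 255, 254]
114 [144, 147, 74, 19, 21, 20, 22, 22, 18, 21, 18, 13, 26, 31, 35, 39, 39, 40, 33, 39, 37, 30, 34, 31, 25, 21, 116, 226, 205, 236, 255, 255, 254]
106 [241, 248, 117, 59, 84, 75, 69, 60, 54, 46, 47, 45, 41, 28, 24, 14, 0, 75, 255, 255, 255, 255, 255, 255]
110 [242, 246, 166, 52, 73, 72, 65, 57, 51, 49, 43, 42, 39, 28, 23, 20, 9, 0, 234, 220, 215, 207, 213, 255]
114 [243, 253, 231, 49, 66, 68, 59, 53, 50, 48, 46, 41, 42, 31, 22, 20, 8, 0, 212, 223, 213, 208, 226, 255]
```

```bash
cat > st.py <<'E'
from h import *
import pickle
def avg(n):
    p=pickle.load(open(f'v{n}.pkl','rb'));c=dict(p[0]);c['o']=(p[0]['o']+p[1]['o'])/2;c['Rm']=R.from_matrix([p[0]['Rm'],p[1]['Rm']]).mean().as_matrix();return c
a=.077;P0=np.array([584.5,54.0,0]);n=np.array([-np.sin(a),np.cos(a),0])
def al(c,u,v,z): return (onz(c,u,v,z)-P0)@n
from scipy.optimize import brentq
V={k:avg(k) for k in(1,2,3,4)}
for t in(6,7,8):
    zm=brentq(lambda z:(al(V[2],147+32.5,83+30.4,z)-al(V[1],369+51.55,84+29.7,z))-t,150,260)
    zp=brentq(lambda z:(al(V[3],160.1,109.5,z)-al(V[4],393.15,109.5,z))-t,150,260)
    print(t,zm,zp,'theta',(zp-zm)/400, al(V[1],369+51.55,84+29.7,zm),al(V[3],160.1,109.5,zp))
print('outer-', brentq(lambda z:al(V[2],147+44.4,83+30.4,z)-al(V[1],369+51.55,84+29.7,z),150,260))
print('outer+', brentq(lambda z:al(V[4],379.5,109.5,z)-al(V[3],160.1,109.5,z),150,260))
E
python3 st.py
```

```text
6 206.72225323809351 200.92838497749767 theta -0.014484670651489609 -205.11204227170893 204.4316561154926
7 205.25808402063112 199.40965941248567 theta -0.014621061520363625 -205.67346789763934 204.96968322092803
8 203.79391480316872 197.89093384747366 theta -0.014757452389237641 -206.23489352356967 205.50771032636354
outer- 206.36669367364382
outer+ 198.68932945606022
```

```bash
python3 -c "
from h import *
go([591,-30,300],0.077)"
```

```text
grasp [492.9 303.7 252.3] axis [ 0.004  0.001 -1.   ] yaw(mod pi) 0.0839 shift cm [-4.77 34.07 -7.  ] turn 0.39382973655913955 q6 1.9071643036260761 F [ 0.12 -0.21  1.05] w 32.2 t 25.45
```

arm_command(moves=[[-2,3,0,0,0.33],[-4.7,8,0,0,0.33],[-4.8,13,0,0.4,0.33],[-4.8,18,0,0.4,0.33],[-4.8,23,-1,0.4,0.33],[-4.8,28,-3,0.4,0.33],[-4.8,32,-5,0.4,0.33],[-4.8,34.1,-7,0.4,0.33],[-4.8,34.1,-7,0.4,0.33],[-4.8,34.1,-7,0.4,0.33]])

```text
time: 26.45
tool_pos: [590.3, -31.6, 458.8]
tcp_rot: [-2.703, 1.568, 0.514]
contact_force: [-0.3, -0.2, 0.4]
grip_width: 30.0
```

arm_command(moves=[[0,0,0,0,0.33],[0,0,0,0,0.33]])

```text
time: 26.65
tool_pos: [589.7, -30.7, 459.2]
tcp_rot: [-2.705, 1.568, 0.513]
contact_force: [-0.3, 0.3, -0.0]
grip_width: 30.4
```

```bash
python3 -c "
from h import *
go([591,-30,232],0.077)
c=cap('wrist','w23.png')
cv2.imwrite('pics/w23c.png',cv2.resize(c['frame'][160:340,160:420],None,fx=3,fy=3,interpolation=2))
"
```

```text
grasp [590.1 -30.4 300.2] axis [ 0.003  0.001 -1.   ] yaw(mod pi) 0.0759 shift cm [ 6.82 -0.03 -0.07] turn -0.06256379137511078 q6 1.3125701517180117 F [-0.29  0.27 -0.01] w 30.4 t 26.65
```

View pics/w23c.png

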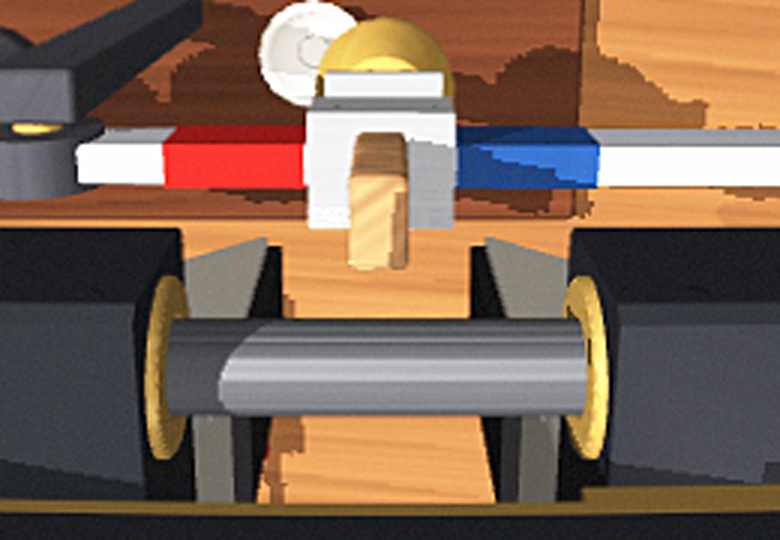

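arm_command(moves=[[2.5,-0.03,-0.07,0,0.33],[5,-0.03,-0.07,0,0.33],[6.3,-0.03,-0.07,0,0.33],[6.7,-0.03,-0.07,0,0.25],[6.7,-0.03,-0.07,0,0.17],[6.7,-0.03,-0.07,0,0.17],[6.7,-0.03,-0.07,0,0.17]])

```text
time: 27.4
tool_pos: [590.8, -30.0, 393.4]
tcp_rot: [-3.0, 1.566, 0.218]
contact_force: [0.1, -0.2, 0.3]
grip_width: 15.7
```

```bash
python3 -c "
from h import *
go(np.array([584.5,54,232])-92.1*np.array([-.077,.997,0]),0.077)
c=cap('wrist','w24.png')
cv2.imwrite('pics/w24c.png',cv2.resize(c['frame'][160:340,160:420],None,fx=3,fy=3,interpolation=2))
"
```

```text
grasp [591.6 -29.9 234.5] axis [ 0.005  0.001 -1.   ] yaw(mod pi) 0.0763 shift cm [0.24 0.79 0.06] turn -0.04028609284375862 q6 1.313218421804404 F [ 0.1  -0.24  0.27] w 15.7 t 27.4
```

View pics/w24c.png

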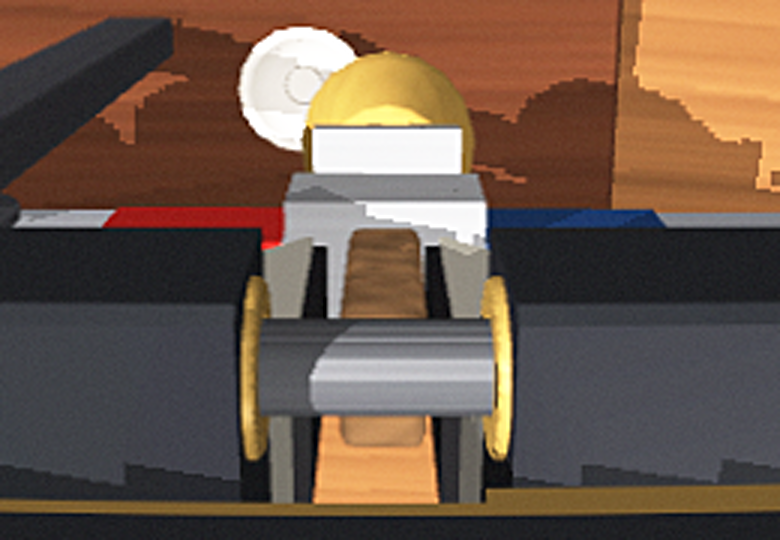

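arm_command(moves=[[0.2,0.2,0,0,0.17],[0.2,0.4,0,0,0.17],[0.2,0.6,0,0,0.17],[0.2,0.8,0,0,0.17],[0.2,0.9,0,0,0.17],[0.2,0.9,0,0,0.17],[0.2,0.75,0,0,0.22],[0.2,0.7,0,0,0.3],[0.2,0.7,0,0,0.3]])

```text
time: 28.35
tool_pos: [591.3, -37.0, 391.4]
tcp_rot: [-3.062, 1.566, 0.156]
contact_force: [0.2, 0.2, -0.0]
grip_width: 27.0
```

```bash
python3 -c "
from h import *
a=.077
# next: view pose 1 (across -70, along -136, z250)
x=np.array([np.cos(a),np.sin(a),0]);n=np.array([-np.sin(a),np.cos(a),0])
go(np.array([584.5,54,250])-70*x-136*n,0.077)
c=cap('wrist','w25.png')
cv2.imwrite('pics/w25c.png',cv2.resize(c['frame'][160:340,160:420],None,fx=3,fy=3,interpolation=2))
"
```

```text
grasp [592.1 -36.9 232.4] axis [ 0.005  0.001 -1.   ] yaw(mod pi) 0.0763 shift cm [-1.8   4.48  7.05] turn -0.04022651553857699 q6 1.3017645774218305 F [ 0.16  0.16 -0.  ] w 27.0 t 28.35
```

View pics/w25c.png

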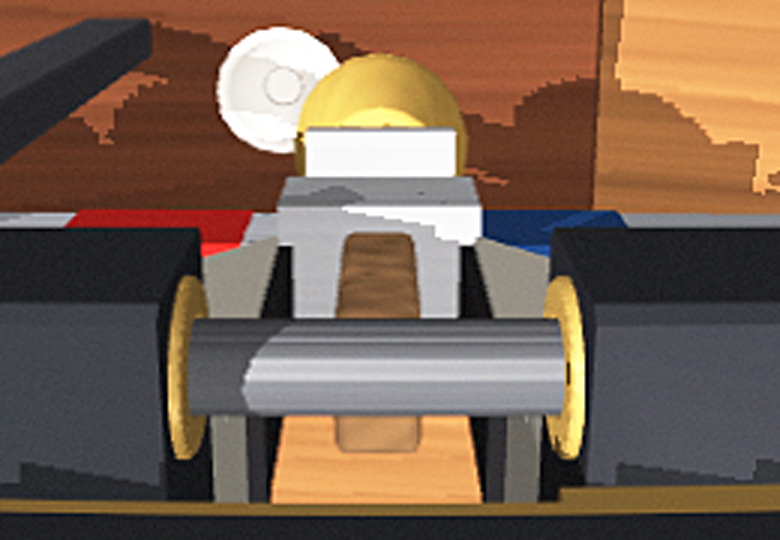

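arm_command(moves=[[-0.5,0,0,0,0.33],[-1.5,0,0,0,0.35],[-3.5,0,0,0,0.35],[-5,0,2,0,0.35],[-5,1,5,0,0.35],[-4,3,7.05,0,0.35],[-2,4.5,7.05,0,0.35],[-1.8,4.5,7.05,0,0.35],[-1.8,4.5,7.05,0,0.35],[-1.8,4.5,7.05,0,0.35]])

```text
time: 29.4
tool_pos: [524.8, -86.8, 410.0]
tcp_rot: [-3.109, 1.564, 0.109]
contact_force: [-0.1, 0.2, 0.5]
grip_width: 32.4
```

arm_command(moves=[[0,0,0,0,0.35],[0,0,0,0,0.35]])

```text
time: 29.6
tool_pos: [525.2, -86.2, 410.8]
tcp_rot: [3.123, 1.563, 0.059]
contact_force: [1.2, -0.4, -0.1]
grip_width: 32.0
```

```bash
python3 rec.py 1; cp pics/now.png /dev/null; python3 -c "
from h import *
s=cap('scene','s26.png')"
```

```text
grasp [526.4 -86.1 251.8] axis [ 0.008  0.    -1.   ] yaw(mod pi) 0.0778 shift cm [  0.23 -13.52  -6.83] turn 0.04543585310357941 q6 1.184768371714331 F [ 1.19 -0.44 -0.12] w 32.0 t 29.6
-196 [398. 117.]
crop 367 86
196 [-172.  139.]
[589.58713198 -81.25274566 390.2840188 ] [589.49892336 -81.37563332 390.03767491] [-0.23583314 -0.01874755 -0.97161271] [-0.23621022 -0.01869524 -0.97152212]
```

arm_command(moves=[[0,4,0,0,0.35],[0,8,0,0,0.35],[0,11,0,0,0.35],[0,12,0,0,0.35],[0,12,0,0,0.35],[0,12,0,0,0.35],[0,12,0,0,0.35]])

```text
time: 30.45
tool_pos: [534.2, -204.8, 410.3]
tcp_rot: [-3.047, 1.564, 0.174]
contact_force: [0.0, 1.2, -0.5]
grip_width: 32.1
```

```bash
python3 rec.py 2
```

```text
grasp [ 535.3 -204.6  251.3] axis [ 0.006  0.001 -1.   ] yaw(mod pi) 0.0787 shift cm [  0.2  -25.4   -6.89] turn 0.0948254099567197 q6 0.9900865657197491 F [ 0.03  1.24 -0.46] w 32.1 t 30.45
-196 [177. 115.]
crop 146 85
196 [-148.  160.]
[ 598.61154566 -199.80372954  389.78880036] [ 598.66545968 -199.78301756  389.88577383] [-0.23688223 -0.01829155 -0.97136616] [-0.23669043 -0.01858207 -0.97140741]
```

arm_command(moves=[[0,-5,0,0,0.35],[0,-10,0,0,0.35],[0,-15,0,0,0.35],[0,-20,0,0,0.35],[0,-25,0,0,0.35],[0,-30,0,0,0.35],[0,-35,0,0,0.35],[0,-38,0,0,0.35],[0,-39.2,0,0,0.35],[0,-39.2,0,0,0.35]])

```text
time: 31.55
tool_pos: [502.9, 187.4, 410.6]
tcp_rot: [-3.119, 1.564, 0.104]
contact_force: [0.6, -0.2, 0.7]
grip_width: 32.3
```

arm_command(moves=[[0,0,0,-0.3,0.35],[0,0,0,-0.3,0.35],[0,0,0,-0.3,0.35]])

```text
time: 31.85
tool_pos: [503.1, 186.1, 410.6]
tcp_rot: [3.124, 1.564, 0.068]
contact_force: [-0.2, -0.6, -0.7]
grip_width: 32.1
```

```bash
python3 rec.py 3
```

```text
grasp [504.2 186.2 251.6] axis [ 0.007  0.    -1.   ] yaw(mod pi) 0.0855 shift cm [ 0.21 13.85 -6.82] turn 0.48945453419853335 q6 1.6971819768788836 F [-0.24 -0.58 -0.66] w 32.1 t 31.85
-196 [744. 144.]
196 [178. 113.]
crop 147 83
[567.49916838 191.55543615 390.12017629] [567.47990815 191.69245467 390.12061503] [-0.23629341 -0.0206136  -0.97146307] [-0.23630157 -0.02057045 -0.971462  ]
```

arm_command(moves=[[0,-4,0,0,0.35],[0,-8,0,0,0.35],[0,-11,0,0,0.35],[0,-12,0,0,0.35],[0,-12,0,0,0.35],[0,-12,0,0,0.35],[0,-12,0,0,0.35]])

```text
time: 32.65
tool_pos: [493.2, 304.6, 410.7]
tcp_rot: [3.079, 1.564, 0.022]
contact_force: [-0.4, -0.2, 0.3]
grip_width: 32.0
```

```bash
python3 rec.py 4
```

```text
grasp [494.3 304.7 251.7] axis [ 0.007  0.    -1.   ] yaw(mod pi) 0.0843 shift cm [ 0.23 25.73 -6.83] turn 0.4156720048135383 q6 1.9089902526390519 F [-0.44 -0.23  0.31] w 32.0 t 32.65
-196 [718. 163.]
196 [399. 114.]
crop 368 83
[557.53789988 309.99251374 390.19672335] [557.56279978 310.05411159 390.24746783] [-0.23630653 -0.0206111  -0.97145994] [-0.23621665 -0.02041477 -0.97148594]
```

```bash
cat > edge.py <<'E'
from st import *
def half(f,row,c0,c1,frac=.5):
    p=np.mean([f[r,c0:c1] for r in(row-2,row,row+2)],axis=0);return p
D={1:(367,86,1),2:(146,85,1),3:(147,83,1),4:(368,83,1)}
for k,(u,v,_) in D.items():
    f=cv2.imread(f'pics/v{k}.png').max(axis=2).astype(int)
    print(k,u,v,'colcheck',[int(x) for x in f[v:v+60,u+(44 if k==1 else 38 if k==2 else 20)]])
    for r in(28,31,34):print('  ',r,f[v+r,u+(34 if k==1 else 28 if k==2 else 8):][:26].tolist())
E
python3 edge.py | grep -v theta
```

```text
outer- 207.08032158025637
outer+ 198.35954214570816
1 367 86 colcheck [226, 223, 223, 226, 226, 227, 230, 234, 234, 238, 237, 235, 239, 220, 83, 33, 42, 51, 50, 46, 48, 46, 44, 43, 43, 46, 47, 45, 45, 42, 42, 43, 41, 40, 42, 42, 44, 45, 41, 41, 43, 40, 43, 41, 36, 33, 32, 16, 192, 241, 233, 235, 238, 238, 240, 241, 239, 240, 240, 240]
   28 [255, 255, 222, 0, 26, 41, 45, 46, 50, 49, 45, 45, 41, 44, 38, 38, 32, 42, 220, 246, 237, 236, 236, 237, 236, 234]
   31 [255, 255, 113, 8, 33, 42, 47, 48, 48, 46, 43, 43, 40, 38, 42, 39, 27, 34, 255, 236, 231, 234, 234, 234, 234, 233]
   34 [255, 255, 63, 12, 37, 41, 42, 46, 47, 40, 42, 42, 41, 35, 41, 34, 26, 51, 255, 238, 234, 233, 233, 232, 234, 234]
2 146 85 colcheck [141, 139, 134, 138, 138, 138, 141, 142, 143, 148, 148, 154, 155, 112, 19, 42, 69, 86, 80, 79, 77, 76, 74, 77, 74, 72, 73, 72, 69, 69, 68, 64, 63, 65, 62, 56, 59, 56, 63, 58, 54, 52, 52, 53, 51, 41, 24, 28, 90, 92, 95, 93, 96, 92, 91, 96, 92, 92, 97, 99]
   28 [254, 254, 254, 254, 255, 255, 255, 0, 62, 79, 69, 64, 54, 46, 50, 40, 44, 35, 28, 24, 17, 10, 11, 6, 19, 12]
   31 [254,
[... 802 characters left out ...]
1, 57, 56, 50, 47, 45, 43, 42, 30, 25, 20, 9, 0, 180, 238, 255, 255]
4 368 83 colcheck [134, 133, 135, 138, 137, 133, 136, 134, 135, 135, 130, 117, 126, 32, 27, 38, 41, 44, 39, 39, 43, 43, 37, 42, 37, 39, 42, 43, 41, 36, 40, 44, 41, 38, 34, 34, 34, 36, 39, 37, 36, 37, 40, 39, 31, 24, 15, 69, 159, 152, 148, 147, 148, 147, 148, 147, 150, 147, 148, 149]
   28 [22, 16, 24, 26, 17, 26, 21, 29, 34, 43, 39, 43, 41, 42, 39, 36, 36, 35, 32, 8, 69, 247, 255, 255, 253, 253]
   31 [22, 19, 20, 27, 20, 18, 21, 36, 39, 40, 40, 41, 44, 35, 39, 35, 36, 33, 25, 17, 103, 255, 255, 254, 254, 253]
   34 [23, 23, 24, 14, 22, 18, 28, 37, 34, 42, 44, 40, 34, 35, 36, 31, 33, 34, 24, 4, 176, 255, 255, 254, 254, 254]
```

```bash
python3 - <<'E'
from st import *
for t in(6,7,8):
    zm=brentq(lambda z:(al(V[2],180.53,115.5,z)-al(V[1],418.47,117,z))-t,150,260)
    zp=brentq(lambda z:(al(V[3],161.05,113,z)-al(V[4],396.22,113,z))-t,150,260)
    print(t,zm,zp,'theta',(zp-zm)/400, al(V[1],418.47,117,zm),al(V[3],161.05,113,zp))
E
```

```text
6 207.40499953361552 200.60752689753986 theta -0.01699368159018917 -205.66573035645712 205.49293120459333
7 205.94206775254457 199.08877624325925 theta -0.017133228773213317 -206.22898751639667 206.02961289565675
8 204.47913597147362 197.5700255889787 theta -0.017272775956237326 -206.79224467633622 206.56629458672015
outer- 207.08032158025637
outer+ 198.35954214570816
6 205.24506296178265 202.68483136386635 theta -0.0064005789947907486 -205.50729168787558 204.3501780201157
7 203.76483112658656 201.18271657067683 theta -0.0064552863897743154 -206.06928440658925 204.87770579288687
8 202.2845992913905 199.68060177748728 theta -0.006509993784758024 -206.63127712530283 205.4052335656581
```

```bash
python3 -c "
from h import *
go([591.3,-37.2,300],0.077)"
```

```text
grasp [494.3 304.9 251.8] axis [ 0.007  0.    -1.   ] yaw(mod pi) 0.0842 shift cm [-4.77 34.9  -6.82] turn 0.4134977083835562 q6 1.9092406330227252 F [-0.6  -0.6   0.11] w 32.2 t 32.75
```

arm_command(moves=[[-2,3,0,0,0.33],[-4.7,8,0,0,0.33],[-4.8,13,0,0.4,0.33],[-4.8,18,0,0.4,0.33],[-4.8,23,-1,0.4,0.33],[-4.8,28,-3,0.4,0.33],[-4.8,32,-5,0.4,0.33],[-4.8,34.9,-6.8,0.4,0.33],[-4.8,34.9,-6.8,0.4,0.33],[-4.8,34.9,-6.8,0.4,0.33]])

```text
time: 33.75
tool_pos: [589.9, -38.6, 458.8]
tcp_rot: [-3.071, 1.565, 0.145]
contact_force: [-0.1, 0.9, -0.7]
grip_width: 30.5
```

arm_command(moves=[[0,0,0,0,0.33],[0,0,0,0,0.33]])

```text
time: 33.95
tool_pos: [589.3, -37.7, 459.1]
tcp_rot: [-3.064, 1.565, 0.154]
contact_force: [0.3, -0.8, -0.3]
grip_width: 30.4
```

```bash
python3 -c "
from h import *
go([591.6,-37.2,232.5],0.077)
c=cap('wrist','w27.png')
cv2.imwrite('pics/w27c.png',cv2.resize(c['frame'][160:340,160:420],None,fx=3,fy=3,interpolation=2))
"
```

```text
grasp [590.3 -37.5 300.1] axis [ 0.006  0.001 -1.   ] yaw(mod pi) 0.0757 shift cm [ 6.77 -0.02 -0.09] turn -0.07217686413146542 q6 1.3007396878199973 F [ 0.33 -0.83 -0.33] w 30.4 t 33.95
```

View pics/w27c.png

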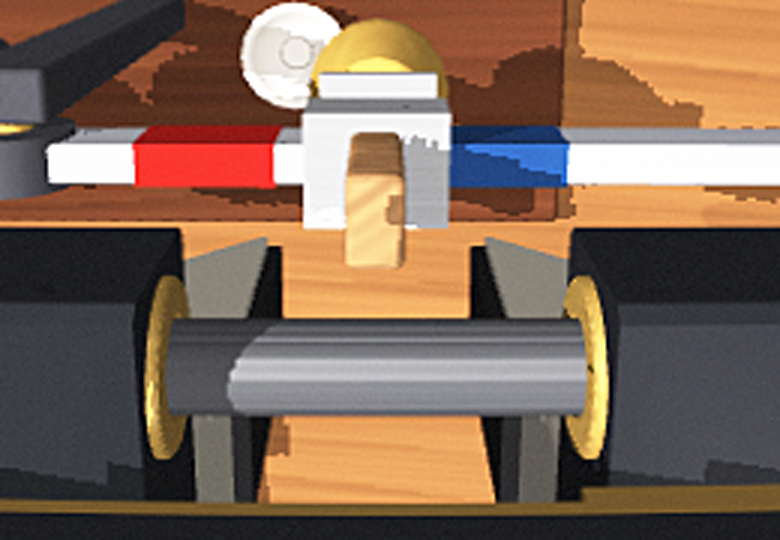

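arm_command(moves=[[2.5,-0.02,-0.1,0,0.33],[5,-0.02,-0.1,0,0.33],[6.3,-0.02,-0.1,0,0.33],[6.7,-0.02,-0.1,0,0.25],[6.9,-0.02,-0.1,0,0.17],[6.9,-0.02,-0.1,0,0.17],[6.9,-0.02,-0.1,0,0.17]])

```text
time: 34.7
tool_pos: [590.9, -37.1, 391.3]
tcp_rot: [3.133, 1.563, 0.067]
contact_force: [-0.3, 0.6, -0.0]
grip_width: 15.7
```

```bash
python3 -c "
from h import *
go(np.array([584.5,54,232])-96*np.array([-.077,.997,0]),0.077)
c=cap('wrist','w28.png')
cv2.imwrite('pics/w28c.png',cv2.resize(c['frame'][160:340,160:420],None,fx=3,fy=3,interpolation=2))
"
```

```text
grasp [592.2 -37.  232.3] axis [ 0.008  0.001 -1.   ] yaw(mod pi) 0.0763 shift cm [0.03 0.47 0.07] turn -0.04238062804809655 q6 1.301358439823364 F [-0.3   0.61 -0.  ] w 15.7 t 34.7
```

View pics/w28c.png

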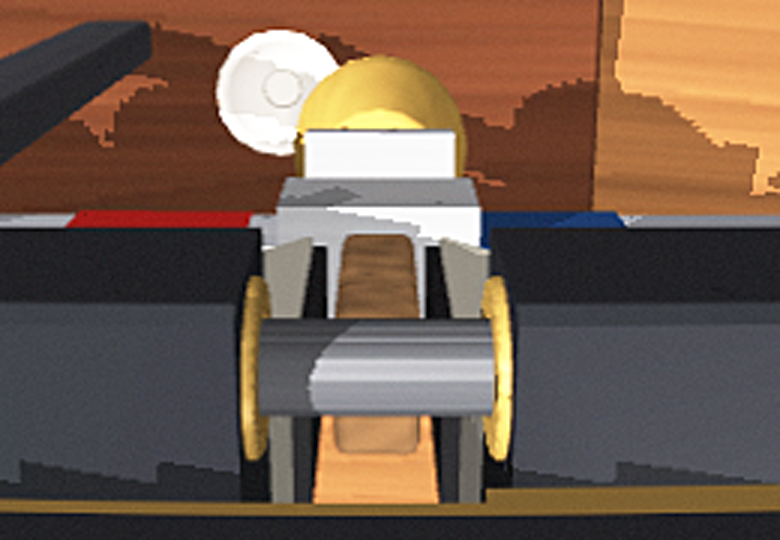

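arm_command(moves=[[0,0.15,0,0,0.17],[0,0.3,0,0,0.17],[0,0.4,0,0,0.17],[0,0.48,0,0,0.17],[0,0.48,0,0,0.17],[0,0.48,0,0,0.17],[0,0.3,0,0,0.22],[0,0.3,0,0,0.3],[0,0.3,0,0,0.3],[0,0.3,0,0,0.33]])

```text
time: 35.75
tool_pos: [591.1, -40.2, 391.2]
tcp_rot: [3.115, 1.563, 0.05]
contact_force: [0.2, 0.3, 0.7]
grip_width: 29.4
```

```bash
python3 -c "
from h import *
a=.077
x=np.array([np.cos(a),np.sin(a),0]);n=np.array([-np.sin(a),np.cos(a),0])
go(np.array([584.5,54,250])-70*x-136*n,0.077)
c=cap('wrist','w29.png')
cv2.imwrite('pics/w29c.png',cv2.resize(c['frame'][160:340,160:420],None,fx=3,fy=3,interpolation=2))
"
```

```text
grasp [592.4 -40.2 232.2] axis [ 0.008  0.    -1.   ] yaw(mod pi) 0.076 shift cm [-1.83  4.16  7.05] turn -0.05618766832991253 q6 1.2965075812753324 F [0.16 0.25 0.66] w 29.4 t 35.75
```

View pics/w29c.png

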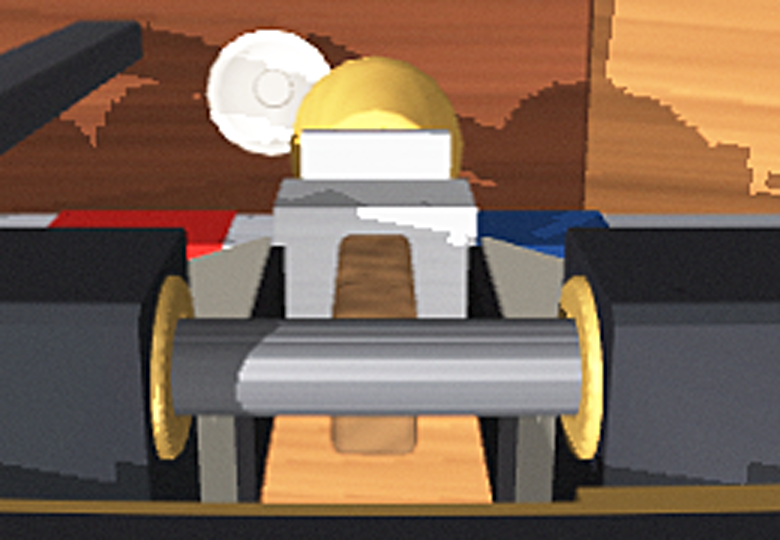

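Free again, moved about 2.5 mm. Now I lift off and repeat the stereo measurement of both bar ends.

arm_command(moves=[[-0.5,0,0,0,0.33],[-1.5,0,0,0,0.35],[-3.5,0,0,0,0.35],[-5,0,2,0,0.35],[-5,1,5,0,0.35],[-4,3,7.05,0,0.35],[-2,4.2,7.05,0,0.35],[-1.8,4.2,7.05,0,0.35],[-1.8,4.2,7.05,0,0.35],[-1.8,4.2,7.05,0,0.35]])

```text
time: 36.8
tool_pos: [524.4, -87.0, 409.7]
tcp_rot: [3.088, 1.561, 0.023]
contact_force: [0.7, 0.8, -0.2]
grip_width: 32.3
```

arm_command(moves=[[0,0,0,0,0.35],[0,0,0,0,0.35]])

```text
time: 37.0
tool_pos: [524.7, -86.5, 410.4]
tcp_rot: [3.061, 1.56, -0.003]
contact_force: [0.1, -0.0, 0.5]
grip_width: 32.3
```

```bash
python3 rec.py 1;python3 -c "
from h import *
s=cap('scene','s30.png')"
```

```text
grasp [526.4 -86.5 251.4] axis [ 0.011 -0.    -1.   ] yaw(mod pi) 0.0775 shift cm [  0.2  -13.56  -6.83] turn 0.028681812945195496 q6 1.1839613285019428 F [ 0.1  -0.03  0.48] w 32.3 t 37.0
-196 [397. 117.]
crop 366 86
196 [-173.  140.]
[589.19166743 -81.57029885 390.13987187] [589.08298055 -81.64216519 389.88919916] [-0.23266933 -0.01914429 -0.97236746] [-0.23308572 -0.01909182 -0.97226877]
```

arm_command(moves=[[0,4,0,0,0.35],[0,8,0,0,0.35],[0,11,0,0,0.35],[0,12,0,0,0.35],[0,12,0,0,0.35],[0,12,0,0,0.35],[0,12,0,0,0.35]])

```text
time: 37.85
tool_pos: [533.7, -205.1, 410.1]
tcp_rot: [3.125, 1.561, 0.062]
contact_force: [0.5, -1.0, 0.6]
grip_width: 31.8
```

```bash
python3 rec.py 2
```

```text
grasp [ 535.3 -205.   251.1] axis [ 0.01   0.001 -1.   ] yaw(mod pi) 0.0785 shift cm [  0.17 -25.44  -6.88] turn 0.08392805613353849 q6 0.9889067710360179 F [ 0.46 -1.02  0.64] w 31.8 t 37.85
-196 [176. 116.]
crop 146 85
196 [-147.  160.]
[ 598.19203444 -200.08180136  389.74530552] [ 598.22191135 -200.07076104  389.81584005] [-0.23370983 -0.01876048 -0.97212538] [-0.23357672 -0.01892465 -0.97215419]
```

arm_command(moves=[[0,-5,0,0,0.35],[0,-10,0,0,0.35],[0,-15,0,0,0.35],[0,-20,0,0,0.35],[0,-25,0,0,0.35],[0,-30,0,0,0.35],[0,-35,0,0,0.35],[0,-38,0,0,0.35],[0,-39.2,0,0,0.35],[0,-39.2,0,0,0.35]])

```text
time: 38.95
tool_pos: [502.5, 187.1, 410.1]
tcp_rot: [3.089, 1.561, 0.029]
contact_force: [0.6, -0.2, 1.2]
grip_width: 32.2
```

arm_command(moves=[[0,0,0,0,0.35],[0,0,0,0,0.35],[0,0,0,0,0.35]])

```text
time: 39.25
tool_pos: [502.7, 185.9, 410.1]
tcp_rot: [3.062, 1.561, 0.001]
contact_force: [0.1, -0.1, 0.4]
grip_width: 31.9
```

```bash
python3 rec.py 3
```

```text
grasp [504.3 185.9 251.1] axis [ 0.01  0.   -1.  ] yaw(mod pi) 0.08 shift cm [ 0.19 13.78 -6.88] turn 0.17368865543585144 q6 1.7030422005776897 F [ 0.11 -0.06  0.4 ] w 31.9 t 39.25
-196 [743. 141.]
196 [176. 114.]
crop 146 84
[567.18053187 190.95049356 389.79924644] [567.17553842 191.07850142 389.77963368] [-0.23325267 -0.01971775 -0.97221623] [-0.23327429 -0.01970538 -0.9722113 ]
```

arm_command(moves=[[0,-4,0,0,0.35],[0,-8,0,0,0.35],[0,-11,0,0,0.35],[0,-12,0,0,0.35],[0,-12,0,0,0.35],[0,-12,0,0,0.35],[0,-12,0,0,0.35]])

```text
time: 40.05
tool_pos: [493.4, 304.5, 410.1]
tcp_rot: [3.031, 1.561, -0.031]
contact_force: [0.4, -0.6, 0.3]
grip_width: 32.4
```

```bash
python3 rec.py 4; python3 - <<'E'
from h import *
import re
def crop(k):
    return {1:(367,86,34),2:(146,85,28),3:(147,83,4),4:(368,83,8)}[k]
for k in(1,2,3,4):
    f=cv2.imread(f'pics/v{k}.png').max(axis=2).astype(int);u,v,o=crop(k)
    print(k,u+o,[int(x) for x in f[v:v+60,u+(44 if k==1 else 38 if k==2 else 20)]])
    for r in(26,28,30,32):print('  ',v+r,f[v+r,u+o:][:30].tolist())
E
```

```text
grasp [495.  304.4 251.1] axis [ 0.01 -0.   -1.  ] yaw(mod pi) 0.0787 shift cm [ 0.2  25.66 -6.9 ] turn 0.10005247777722052 q6 1.9148762593741246 F [ 0.42 -0.65  0.27] w 32.4 t 40.05
-196 [717. 162.]
196 [398. 115.]
crop 367 84
[557.8793787  309.45087323 389.74066852] [557.90846682 309.49622321 389.82318229] [-0.23335064 -0.01972245 -0.97219263] [-0.2332203  -0.01953146 -0.97222776]
1 401 [223, 224, 222, 220, 224, 227, 229, 230, 233, 235, 236, 234, 236, 253, 119, 22, 39, 48, 49, 49, 46, 43, 45, 43, 47, 44, 43, 44, 46, 41, 42, 41, 44, 39, 39, 41, 39, 36, 39, 39, 40, 41, 40, 39, 40, 34, 26, 19, 117, 249, 233, 232, 235, 238, 239, 242, 239, 239, 242, 241]
   112 [255, 199, 0, 31, 42, 42, 51, 47, 47, 41, 43, 39, 40, 37, 40, 28, 60, 255, 234, 230, 226, 225, 225, 226, 227, 229, 231, 232, 231, 234]
   114 [255, 115, 3, 35, 45, 45, 49, 50, 44, 44, 46, 39, 41, 39, 40, 21, 45, 255, 239, 235, 232, 232, 232, 233, 233, 230, 231, 230, 231, 230]
   116 [255, 60, 11, 33, 45, 45, 50, 50, 50, 43, 42, 41, 37, 40, 34, 24, 68, 255, 241, 234, 235, 235, 237, 238, 239, 237, 238, 238, 238, 239]
   118 [255, 2
[... 1884 characters left out ...]
, 42, 40, 37, 40, 35, 38, 37, 37, 35, 35, 33, 39, 35, 36, 40, 35, 37, 38, 37, 33, 23, 24, 24, 166, 155, 148, 145, 149, 149, 145, 151, 150, 150, 151]
   109 [18, 19, 22, 24, 24, 19, 29, 38, 40, 44, 45, 40, 42, 36, 37, 33, 36, 27, 24, 17, 224, 255, 255, 254, 254, 254, 254, 253, 253, 253]
   111 [17, 17, 24, 23, 23, 21, 28, 35, 40, 37, 44, 39, 37, 36, 36, 33, 36, 29, 14, 41, 228, 255, 255, 250, 246, 254, 253, 253, 253, 253]
   113 [26, 20, 16, 22, 17, 20, 29, 36, 35, 38, 39, 38, 35, 34, 32, 38, 30, 37, 11, 65, 244, 255, 255, 254, 254, 254, 253, 253, 253, 253]
   115 [25, 20, 26, 16, 21, 23, 30, 29, 36, 45, 38, 40, 37, 39, 32, 33, 32, 31, 16, 52, 174, 235, 252, 247, 249, 254, 253, 254, 253, 254]
```

```bash
python3 - <<'E'
from st import *
print('---')
for t in(6,7):
    zm=brentq(lambda z:(al(V[2],180.5,115.5,z)-al(V[1],417.17,117,z))-t,150,260)
    zp=brentq(lambda z:(al(V[3],158.83,113.6,z)-al(V[4],395.48,114,z))-t,150,260)
    print(t,zm,zp,'theta',(zp-zm)/400, al(V[1],417.17,117,zm),al(V[3],158.83,113.6,zp))
s=cap('scene','s31.png')
for n in('s22','s26','s30','s31'):
    f=cv2.imread(f'pics/{n}.png').max(axis=2)
    # - cap only, tight
    m=f[255:280,205:220]<50;q=np.argwhere(m);print(n,(q.mean(0)+[255,205]).round(2),len(q))
E
```

```text
6 207.34606956914484 200.2378806307169 theta -0.017770472346069894 -206.05320236308685 204.74284207501356
7 205.88339208982126 198.71933639932618 theta -0.01791013922623769 -206.61765195830054 205.2780081473433
8 204.42071461049767 197.20079216793548 theta -0.018049806106405483 -207.18210155351417 205.81317421967313
outer- 207.02408075813946
outer+ 197.98673369083812
---
6 204.16322431493492 203.58956270767078 theta -0.0014341540181603562 -205.57914135577866 204.37912941958155
7 202.67505378864487 202.09787029721446 theta -0.0014429587285760448 -206.1397976925283 204.91138146108702
s22 [267.3  212.64] 56
s26 [268.05 212.86] 57
s30 [268.25 212.8 ] 56
s31 [268.07 212.67] 60
```

```bash
python3 -c "
import cv2
f=cv2.imread('pics/s31.png');cv2.imwrite('pics/s31c.png',cv2.resize(f[130:290,190:390],None,fx=3.7,fy=3.7,interpolation=2))"
```

```text
(no output)
```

View pics/s31c.png

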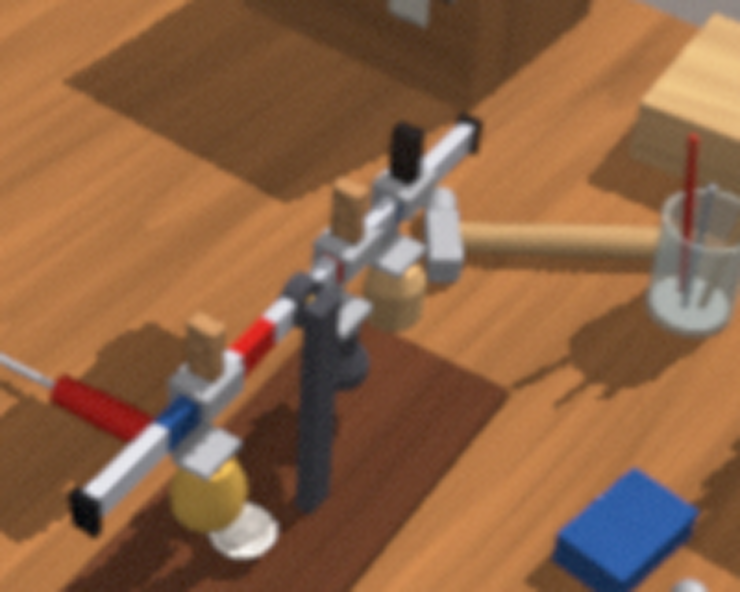

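All three stakes hang by their hooks, the bar looks level, and the hammer, scriber, carton and jar are where they were. The arm is clear of everything, so I hand in.

```bash
python3 -c "
from h import *
print(bot.close_job());print(bot.get_obs()['time'])"
```

```text
the job is handed in; nothing more can be done
None
the job is handed in; nothing more can be done
```

I hung the brass stake on the free (-y) red band, let go, and then hung the wooden stake on the +y blue band, about 118 mm from the middle. I then nudged the brass stake outward in steps to about 94 mm. I handed in after about 40 of the 69 s, and no verdict was reported.

**Level:** The wrist-camera stereo tilt after the three brass-shifting passes read about -0.014, -0.0065 and finally -0.0014 rad (limit ±0.012). A rougher estimate from the scene camera gave about +0.005 rad. The two disagree in sign, but both are inside the limit.

**Final picture:** All three stakes hang by their hooks with the arm clear of everything. The hammer, scriber, carton and jar look unmoved; the block was out of that last crop, so I did not check it.

**Forces:** While lowering the brass stake I briefly pressed too hard, with an estimated load of about 8 N on the bar (limit 12 N). I eased off before letting go.

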